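# Set up a coal wagon for inspection under the bench magnifier

## Robot

A 6-joint arm with a two-finger parallel gripper is mounted at the origin on a cart in front of the work surface, level with it; the furniture and walls round the work are solid. World frame = base frame: x ahead of the robot, y to its left, z up, the work surface at z = 0. Lengths are in mm, angles in rad, forces in N, time in s.
With the tool pointing down it reaches from about 350 to 975 mm from the base axis. Payload 7.1 kg.
Tool frame: the origin (TCP) lies at the very end of the fingers, on their centre line; the grasp point (between the pads) lies 19 mm behind it (ctrl.tcp_to_grasp is the distance from the TCP to the grasp point, in mm); z points along the fingers, x is the direction in which the jaws open and shut, and the axes are right-handed (so a half turn about z gives the same grasp; the last joint's range is limited). The gripper opens to 88 mm and grips with 3 to 60 N. Pads are 20 mm wide; open, the fingers measure 115 mm over their backs; the gripper's body (75 mm by 178 mm) begins 61 mm behind the grasp point.
Start: joints at [1.267, 0.423, 1.63, -0, 1.089, -0.019], TCP at [175.572, 599.816, 222.675] pointing down, gripper open.
Joint ranges: [-3, 3], [-0.9, 2.11], [0.09, 2.58], [-1.31, 4.45], [0.11, 2.69], [-2.54, 2.54]. Speed limits (rad/s): [2.39, 2.39, 3.01, 3.14, 3.14, 3.14].

## Interface

Orientations are given as a rotation vector (axis times angle).
In Python, from workcell import get_obs, viewer, ctrl, masks_of gives the robot as it stands. The module is installed in compiled form; this text tells all that it offers.
- The arm moves only by the shell command python3 -m inch 'ROWS'. ROWS is JSON, a list of rows, each an object of numbers: "tx", "ty", "tz": the shift along the tool's x, y, z in cm; "ax", "ay", "az": the turn, a rotation vector about the tool's x, y, z in degrees; "jaw": the opening, from 0 (shut) to 1 (fully open). In form: [{"tx": .., "ty": .., "tz": .., "ax": .., "ay": .., "az": .., "jaw": ..}, ...]. A call has 1 to 12 rows; each row shifts and turns the commanded pose from where the row before left it, along the tool's axes as they then stand; what a row does not reach is not made up. A row lasts 1/8 s, in which the tool goes at most 62.5 mm and 10.7 degrees, less where a joint would pass 70% of its speed; a pose out of reach is approached as far as the arm can. A call is refused whole if a number of a shift passes 6.25 or a number of a turn 10.7, either way. A call with a gripper value outside its range is refused whole. The fingers move at their own pace and stop on an object; the grip force is fixed at half the most. Time passes only in rows, so rows that do not move let the fingers close. It gives the time, the measured TCP pose, the force and the opening at its end, in the units of the state.
- get_obs(): the state, without advancing time (a new reading comes with each control period).
- viewer.get_image(name): name is "scene" or "top" or "wrist"; returns (picture, depth): 400x640x3 uint8, red, green, blue; 400x640 float32, mm along the optical axis (not along the pixel's ray), 0 where there is no reading.
- viewer.get_calibration(name): a dict with "fx", "fy", "cx", "cy" (pixels), "rvec" (rotation vector, rad) and "tvec" (3), from world to camera coordinates, as OpenCV has them. Camera axes: x right, y down, z forward; pixel columns grow to the right and rows downward; lengths in mm; the calibration is good to about 2 mm. The wrist camera is an equidistant fisheye: a pixel r from the principal point sees the ray r / f radians off the axis. A picture is of the moment at which its call begins: read the wrist's pose just before it. get_calibration takes no time and is no camera call; for the wrist camera it gives the pose at the moment of the call.
- ctrl.close_job(): hands the job in, once; it reports no verdict.
Trained networks look in the newest picture that a camera, given by its name, has taken for a name from the list of things; names that differ only in an ending like _2 or _b are one class to them, and where a whole thing is asked for, a point or a joint stands for the part that bears it (a point fixed in the world has none). Each returns a list of dicts, best first, with "score" (0 to 1); they miss things now and then, are a little off and sometimes report something else, mostly with a low value. They report only what shows in the picture. A call takes as long as a camera call.
- masks_of(camera, thing): "pixels" (400x640 bool, what is visible of it) and "location" ([column, row] in pixels, amid what is visible of it).
The state is a dict: "t": time; "qpos": joint angles; "qvel": joint speeds; "joint_torque": joint torques, N m; "ee_pos": TCP position; "orientation": TCP orientation; "ft_force": force on the tool from outside, world axes, zero at the start; "moment": the same for the moment, N m; "width": finger opening in mm.
Only numpy, scipy, OpenCV 4.12 (cv2) and the standard library are available. Lean on these libraries where they do the work, as an engineer would, in place of code of your own. Each camera call takes 0.05 s, during which the arm holds its last target. There are 200 camera calls.

## Task

Get the bench ready to look over the coal wagon under the magnifier. First clear the small tools that lie across the cork-cheeked cradle by standing them in the wooden tool pot, screwdrivers and tweezers with the points down, the paint brush with its bristles up. Then stand the wagon on its wheels in the cradle's channel, in the middle of its length, put the glue bottle upright on the table farther from the magnifier's post than the lens and its handle can reach, and after that swing the lens over the middle of the wagon and set it level; keep the gripper off the glass, do not knock over the bottle or the pot, and leave the closed van, the cottage and the paint pot where they are.

Things in the scene. Friction and masses are not known exactly. Their poses are not given: they have to be found in the camera images.
- magnifier: bench magnifier, fixed to the table: round foot 110 mm across, 19 mm high, and a post. Origin: on the table, on the post's axis; own -x points roughly to the cradle. The 12 mm arm swivels about the post 115 mm above the table; only things below 100 mm pass under it. The lens's centre runs on a 200 mm radius about the post; the handle's end reaches 307 mm
- swivel (a joint): swivel of the arm about the post's vertical axis (rad): at 0 the arm points along the magnifier's own -x axis; growing values turn it clockwise seen from above. Range -0.6 to 1.9; it starts swung away from the cradle at 1.4 to 1.65. Friction of 0.25 N m holds it where it is left (about 1 N at the handle)
- lens_head (a joint): tilt of the lens head about a level hinge across the arm's end (rad): 0 = lens level, positive = handle end folded up; range -0.5 to 0.9, starts at 0.3 to 0.6. Friction of 0.24 N m holds it where it is left; pressing the handle down with about 2 N lowers it
- lens_hinge (a point): the tilt hinge: on the arm's end, 138 mm from the post's axis and 115 mm above the table. Its frame turns with the arm
- lens_center (a point): centre of the lens glass, 62 mm from the tilt hinge
- lens_handle (a point): middle of the lens handle: a plain round black bar, 13 mm thick and 46 mm long, that sticks out from the rim straight away from the post, in the plane of the lens; 146 mm from the tilt hinge. Frame as for the lens head: own -x axis points outwards along the handle, y along the tilt hinge
- lens: the glass of the lens, 92 mm across, in a black rim 108 mm across; not to be touched
- cradle: service cradle, fixed to the table: wooden board 104 x 180 x 10 mm with a bed on which two cork cheeks run along its own y axis, each 27 mm wide and 168 mm long, tops 42 mm above the table. The channel between them is 30 mm wide and its floor is 34 mm above the table; both ends are open. Origin: on the table, under the middle
- tool_pot: round dark wooden tool pot, heavy, loose, 58 mm across, 95 mm high, inside 50 mm across, inner floor 10 mm up. Origin: centre of its underside
- screwdriver_a: slim screwdriver 143 mm long. Origin: middle of its length, on its underside, axis 5 mm above; the 10 mm thick handle runs 66 mm along its own +y, the 2.6 mm shank 68 mm along -y to the tip. 57 g, centre of mass 29 mm towards the handle. Lies across both cheeks, level, handle towards the robot. May be absent
- screwdriver_b: slim screwdriver 133 mm long, like the other but shorter. Origin: middle of its length, on its underside, axis 5 mm above; the 10 mm thick handle runs 62 mm along its own +y, the 2.6 mm shank 64 mm along -y to the tip. 55 g, centre of mass 27 mm towards the handle. Lies across both cheeks, level, handle towards the robot. May be absent
- tweezers: pointed tweezers 124 mm long, 10 mm wide, 14 mm high as they lie. Origin: middle of the length, on the underside; the joined end lies 62 mm along its own +y, the points 62 mm along -y. Lies across both cheeks, joined end towards the robot. May be absent
- brush_a: paint brush 147 mm long, 8 mm thick. Origin: middle of its length, on its underside; bristle tip 73 mm along its own -y, end of the handle 70 mm along +y. Lies across both cheeks, bristles towards the robot. May be absent
- glue_bottle: white glue bottle, 48 mm across up to 92 mm height, then a narrow nozzle (25 mm wide) to 139 mm; too tall for the arm to pass over, and it stands in the arm's swing. Weighs 90 to 155 g. Origin: centre of its underside
- coal_wagon: open goods wagon heaped with coal, 73 mm long along its own y, 19 mm wide, 24 mm high, about 20 g. Origin: middle of its underside (wheel level)
- goods_van: closed goods van with a roof, 71 mm long, 19 mm wide, 36 mm high; to be left alone. Origin: middle of its underside
- cottage_kit: model cottage with a red roof, 52 x 73 x 50 mm; to be left alone. Origin: middle of its underside
- paint_pot_3: paint pot with a black lid, 38 mm across, 50 mm high; to be left alone. Origin: centre of its underside

How it is judged:
By the outcome, as a careful person would: the job done as asked, in the order asked, and still so for the second after the job is handed in, with the robot touching nothing.
Of screwdriver_a, screwdriver_b, tweezers, brush_a only 3 to 4 are there at a start; the rules pass over those that are not, and their reading is None.
At some moment in a run one of coal_wagon, tool_pot may be knocked a few centimetres aside while the robot is not near it.
It also fails if it takes over 210 s, if anything falls off the work surface, if the arm or the gripper's body presses on something with over 40 N, if the wrist force passes 120 N, or if a joint passes its speed limit or range.

## Working session

There is one attempt and no reset: what is moved stays moved. The work goes in short steps, Python scripts to look and compute and a shell command to move; the robot and the scene stay as the last step left them, time stands still between calls to the robot, and variables do not carry over. Pictures are saved under pics/ and viewed, about 12 in all and at most 16, crops included, and the job is handed in when it is done.

```bash
mkdir -p pics; cat > h.py <<'E'
import numpy as np, cv2
from scipy.spatial.transform import Rotation as R
from workcell import get_obs, viewer, ctrl, masks_of
def img(n,name=None):
    c=viewer.get_calibration(n); im,d=viewer.get_image(n)
    if name: cv2.imwrite('pics/'+name,im[:,:,::-1])
    return im,d,c
def rays(c,u,v,fish=False):
    x=(np.asarray(u,float)-c['cx'])/c['fx'];y=(np.asarray(v,float)-c['cy'])/c['fy']
    if fish:
        r=np.hypot(x,y)+1e-9; k=np.tan(r)/r; x=x*k;y=y*k
    return np.stack([x,y,np.ones_like(x)],-1)
def world(c,u,v,z,fish=False):
    p=rays(c,u,v,fish)*np.asarray(z,float)[...,None]
    Rm=R.from_rotvec(np.ravel(c['rvec'])).as_matrix()
    return (p-np.ravel(c['tvec']))@Rm
def cloud(cam,thing,d,c,k=0):
    m=masks_of(cam,thing)
    out=[]
    for r in m:
        v,u=np.nonzero(r['pixels']&(d>0))
        if len(u)<5: continue
        out.append((r['score'],world(c,u,v,d[v,u],cam=='wrist'),r))
    return out
def pix(c,P):
    P=np.asarray(P,float); q=P@R.from_rotvec(np.ravel(c['rvec'])).as_matrix().T+np.ravel(c['tvec'])
    return np.stack([q[...,0]/q[...,2]*c['fx']+c['cx'],q[...,1]/q[...,2]*c['fy']+c['cy']],-1)
def box(P):
    xy=P[:,:2].astype(np.float32)
    return cv2.minAreaRect(xy)
def st():
    o=get_obs(); Rm=R.from_rotvec(o['orientation']).as_matrix()
    print('t',round(o['t'],2),'tcp',np.round(o['ee_pos'],1),'x',np.round(Rm[:,0],3),'y',np.round(Rm[:,1],3),'z',np.round(Rm[:,2],3),'w',round(o['width'],1),'F',np.round(o['ft_force'],1),'q',np.round(o['qpos'],2))
    return o,Rm
E
cat > a.py <<'E'
from h import *
st()
for cam in ('top','scene'):
    im,d,c=img(cam,cam+'0.png')
    if 1: print(cam,'campos',np.round(world(c,0,0,np.array(0.)),0), c['fx'])
    for t in ['magnifier','lens_center','lens_handle','cradle','tool_pot','screwdriver_a','tweezers','brush_a','glue_bottle','coal_wagon','goods_van','cottage_kit','paint_pot_3']:
        for s,P,r in cloud(cam,t,d,c)[:3]:
            b=box(P); print(t,round(s,2),'px',np.round(r['location']),'n',len(P),'med',np.round(np.median(P,0)),'rect',np.round(b[0]),np.round(b[1]),round(b[2],1),'z',np.round(np.percentile(P[:,2],[2,50,98])))
E
python3 a.py
```

```text
t 0.0 tcp [175.4 599.3 221.9] x [ 0.281  0.96  -0.001] y [ 0.96  -0.281 -0.   ] z [-0.    -0.001 -1.   ] w 88.0 F [ 0.1 -1.1 -0. ] q [ 1.27  0.42  1.63  0.    1.09 -0.02]
top campos [ 344.  -40. 1438.] 428.377425813728
magnifier 0.59 px [286. 181.] n 2085 med [589.  67. 122.] rect [598.  66.] [140. 357.] 38.2 z [ -3. 122. 177.]
lens_center 0.58 px [270. 193.] n 960 med [536. 114. 144.] rect [528. 121.] [119. 120.] 89.6 z [118. 144. 182.]
cradle 0.66 px [360. 196.] n 1402 med [ 548. -176.   37.] rect [ 548. -175.] [105. 179.] 5.2 z [ 6. 37. 47.]
tool_pot 0.76 px [401. 231.] n 338 med [ 445. -326.   41.] rect [ 442. -320.] [54. 56.] 1.4 z [ 6. 41. 98.]
screwdriver_a 0.42 px [267. 191.] n 552 med [539. 113. 144.] rect [540. 114.] [80. 80.] 4.1 z [125. 144. 160.]
glue_bottle 0.53 px [305. 198.] n 193 med [534.   1.  82.] rect [540.   3.] [43. 42.] 0.1 z [  1.  82. 125.]
glue_bottle 0.46 px [369. 258.] n 123 med [ 352. -211.   33.] rect [ 353. -214.] [23. 59.] 30.4 z [-4. 33. 39.]
glue_bottle 0.18 px [232. 153.] n 329 med [684. 256.  37.] rect [689. 258.] [51. 72.] 25.6 z [ 5. 37. 50.]
co
[... 1783 characters left out ...]
34. 135.] 77.7 z [121. 145. 180.]
glue_bottle 0.17 px [311. 160.] n 177 med [690. 239.  41.] rect [677. 223.] [288.  67.] 60.7 z [  9.  41. 130.]
goods_van 0.73 px [416. 248.] n 313 med [ 665. -277.   34.] rect [ 684. -261.] [69. 39.] 41.9 z [ 2. 34. 52.]
goods_van 0.55 px [294. 293.] n 331 med [ 355. -220.   28.] rect [ 357. -214.] [54. 53.] 69.8 z [ 1. 28. 37.]
goods_van 0.28 px [296. 172.] n 1133 med [560.  91. 134.] rect [645. 162.] [313. 297.] 54.8 z [  9. 134. 177.]
cottage_kit 0.59 px [312. 160.] n 193 med [691. 239.  40.] rect [676. 221.] [297.  67.] 60.7 z [  3.  40. 129.]
paint_pot_3 0.75 px [414. 248.] n 267 med [ 664. -277.   36.] rect [ 670. -272.] [33. 33.] 60.8 z [ 6. 36. 52.]
```

```bash
python3 - <<'E'
import cv2
a=cv2.imread('pics/top0.png')[110:290,190:450]
cv2.imwrite('pics/top0c.png',cv2.resize(a,None,fx=3,fy=3,interpolation=cv2.INTER_CUBIC))
b=cv2.imread('pics/scene0.png')[130:330,240:460]
cv2.imwrite('pics/scene0c.png',cv2.resize(b,None,fx=3,fy=3,interpolation=cv2.INTER_CUBIC))
E
```

```text
(no output)
```

View pics/top0c.png

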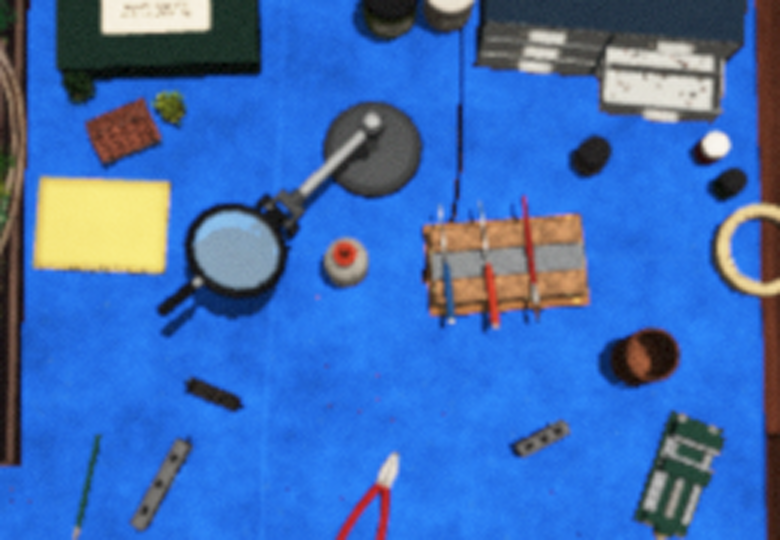

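View pics/scene0c.png

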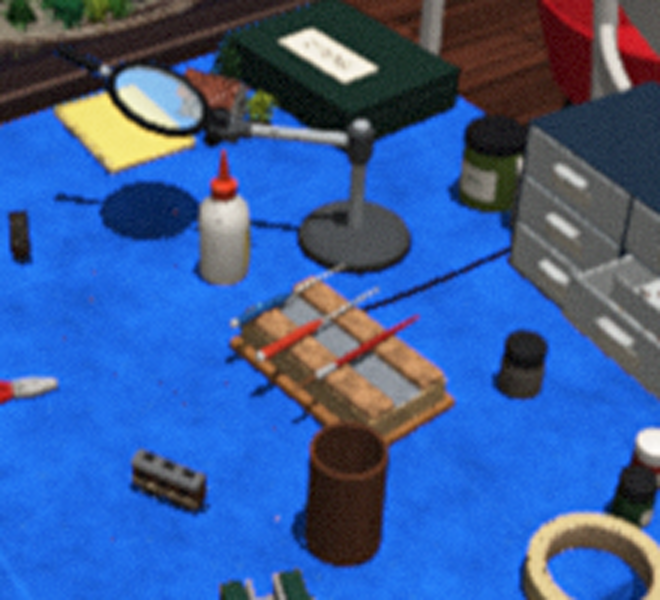

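The pictures show three tools: a blue screwdriver, an orange one and the red brush. They lie across the cradle at about (548,-175). The pot is at (442,-322), the bottle at (540,0), the upright wagon at (394,145), and the lens swings above (535,115). Next I'll move above the cradle for a near look.

```bash
python3 -m inch '[{"tz":-4},{"tz":-4},{"tx":-3.6,"ty":2.94},{"tx":-3.6,"ty":2.94},{"tx":-3.6,"ty":2.94},{"tx":-3.6,"ty":2.94},{"tx":-3.6,"ty":2.94},{"tx":-3.6,"ty":2.94},{"tx":-3.6,"ty":2.94},{"tx":-3.6,"ty":2.94},{"tx":-3.6,"ty":2.94},{"tx":-3.6,"ty":2.94}]'
python3 -m inch '[{"tx":-3.6,"ty":2.94},{"tx":-3.6,"ty":2.94},{"tx":-3.6,"ty":2.94},{"tx":-3.6,"ty":2.94},{"tx":-3.6,"ty":2.94},{"tx":-3.6,"ty":2.94},{"tx":-3.6,"ty":2.94},{"tx":-3.6,"ty":2.94},{"az":10.5},{"az":10.5},{"az":10.5},{"az":10.5}]'
python3 -m inch '[{"az":10.5},{"az":10.5},{"az":10.5},{"az":10.5},{"az":10.5},{"az":10.5},{"az":10.5},{"az":10.5},{"az":10.5},{"az":10.5},{"az":10.5},{"az":1}]'
cat > b.py <<'E'
from h import *
import sys
st()
im,d,c=img('wrist',sys.argv[1])
print('cam',np.round(world(c,c['cx'],c['cy'],np.array(0.),True)),'look',np.round(R.from_rotvec(np.ravel(c['rvec'])).as_matrix()[2],2))
for t in sys.argv[2:]:
    for s,P,r in cloud('wrist',t,d,c)[:4]:
        b=box(P); print(t,round(s,2),'px',np.round(r['location']),'n',len(P),'med',np.round(np.median(P,0)),'rect',np.round(b[0]),np.round(b[1]),round(b[2],1),'z',np.round(np.percentile(P[:,2],[2,50,98])))
E
python3 b.py w1.png screwdriver_a brush_a cradle tool_pot
```

```text
t 1.4 tcp [175.6 599.8 222.7] x [ 0.281  0.96  -0.   ] y [ 0.96  -0.281  0.   ] z [ 0. -0. -1.] w 87.8 F [ 0.1 -0.6  0.6] q [ 1.27  0.42  1.63 -0.    1.09 -0.02]
cam [ 99. 622. 385.] look [ 0.28 -0.08 -0.96]
tool_pot 0.73 px [ 29. 372.] n 438 med [ 439. -300.   72.] rect [ 421. -232.] [  66. 1606.] 18.4 z [-5. 72. 96.]$[0]: bad value
$[0]: bad value
$[0]: bad value
```

View pics/w1.png

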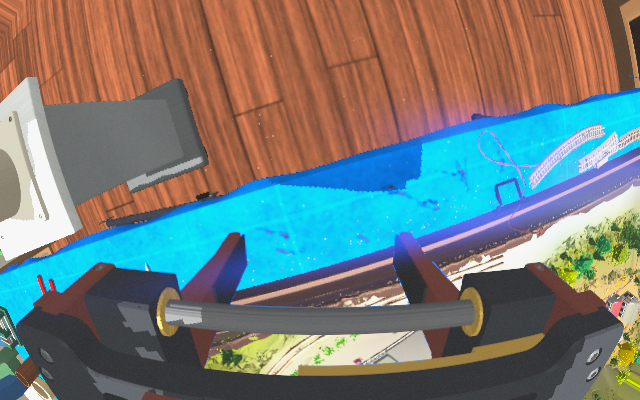

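The arm didn't move: each row needs all seven keys.

```bash
python3 -m inch '[{"tx":0,"ty":0,"tz":-4,"ax":0,"ay":0,"az":0,"jaw":1},{"tx":0,"ty":0,"tz":-4,"ax":0,"ay":0,"az":0,"jaw":1},{"tx":-3.6,"ty":2.94,"tz":0,"ax":0,"ay":0,"az":0,"jaw":1},{"tx":-3.6,"ty":2.94,"tz":0,"ax":0,"ay":0,"az":0,"jaw":1},{"tx":-3.6,"ty":2.94,"tz":0,"ax":0,"ay":0,"az":0,"jaw":1},{"tx":-3.6,"ty":2.94,"tz":0,"ax":0,"ay":0,"az":0,"jaw":1},{"tx":-3.6,"ty":2.94,"tz":0,"ax":0,"ay":0,"az":0,"jaw":1},{"tx":-3.6,"ty":2.94,"tz":0,"ax":0,"ay":0,"az":0,"jaw":1},{"tx":-3.6,"ty":2.94,"tz":0,"ax":0,"ay":0,"az":0,"jaw":1},{"tx":-3.6,"ty":2.94,"tz":0,"ax":0,"ay":0,"az":0,"jaw":1},{"tx":-3.6,"ty":2.94,"tz":0,"ax":0,"ay":0,"az":0,"jaw":1},{"tx":-3.6,"ty":2.94,"tz":0,"ax":0,"ay":0,"az":0,"jaw":1}]'
python3 -m inch '[{"tx":-3.6,"ty":2.94,"tz":0,"ax":0,"ay":0,"az":0,"jaw":1},{"tx":-3.6,"ty":2.94,"tz":0,"ax":0,"ay":0,"az":0,"jaw":1},{"tx":-3.6,"ty":2.94,"tz":0,"ax":0,"ay":0,"az":0,"jaw":1},{"tx":-3.6,"ty":2.94,"tz":0,"ax":0,"ay":0,"az":0,"jaw":1},{"tx":-3.6,"ty":2.94,"tz":0,"ax":0,"ay":0,"az":0,"jaw":1},{"tx":-3.6,"ty":2.94,"tz":0,"ax":0,"ay":0,"az":0,"jaw":1},{"tx":-3.6,"ty":2.94,"tz":0,"ax":0,"ay":0,"az":0,"jaw":1},{"tx":-3.6,"ty":2.94,"tz":0,"ax":0,"ay":0,"az":0,"jaw":1},{"tx":0,"ty":0,"tz":0,"ax":0,"ay":0,"az":10.5,"jaw":1},{"tx":0,"ty":0,"tz":0,"ax":0,"ay":0,"az":10.5,"jaw":1},{"tx":0,"ty":0,"tz":0,"ax":0,"ay":0,"az":10.5,"jaw":1},{"tx":0,"ty":0,"tz":0,"ax":0,"ay":0,"az":10.5,"jaw":1}]'
python3 -m inch '[{"tx":0,"ty":0,"tz":0,"ax":0,"ay":0,"az":10.5,"jaw":1},{"tx":0,"ty":0,"tz":0,"ax":0,"ay":0,"az":10.5,"jaw":1},{"tx":0,"ty":0,"tz":0,"ax":0,"ay":0,"az":10.5,"jaw":1},{"tx":0,"ty":0,"tz":0,"ax":0,"ay":0,"az":10.5,"jaw":1},{"tx":0,"ty":0,"tz":0,"ax":0,"ay":0,"az":10.5,"jaw":1},{"tx":0,"ty":0,"tz":0,"ax":0,"ay":0,"az":10.5,"jaw":1},{"tx":0,"ty":0,"tz":0,"ax":0,"ay":0,"az":10.5,"jaw":1},{"tx":0,"ty":0,"tz":0,"ax":0,"ay":0,"az":10.5,"jaw":1},{"tx":0,"ty":0,"tz":0,"ax":0,"ay":0,"az":10.5,"jaw":1},{"tx":0,"ty":0,"tz":0,"ax":0,"ay":0,"az":10.5,"jaw":1},{"tx":0,"ty":0,"tz":0,"ax":0,"ay":0,"az":10.5,"jaw":1},{"tx":0,"ty":0,"tz":0,"ax":0,"ay":0,"az":1,"jaw":1}]'
python3 b.py w2.png screwdriver_a brush_a cradle tool_pot
```

```text
t: 3.15
ee_pos: [357.0, 170.4, 303.0]
orientation: [2.514, 1.884, 0.002]
ft_force: [0.5, -0.8, 0.6]
width: 87.7
t: 4.65
ee_pos: [501.4, -170.8, 302.7]
orientation: [3.025, 0.848, 0.0]
ft_force: [-0.4, 0.8, -0.9]
width: 87.8
t: 6.15
ee_pos: [501.4, -170.8, 302.7]
orientation: [-2.32, 2.118, -0.0]
ft_force: [0.3, 0.3, 0.3]
width: 87.8
t 6.15 tcp [ 501.4 -170.8  302.7] x [ 0.091 -0.996  0.   ] y [-0.996 -0.091 -0.   ] z [ 0. -0. -1.] w 87.8 F [0.3 0.3 0.3] q [-0.35  0.19  1.76 -0.    1.19  1.13]
cam [ 583. -164.  465.] look [-0.29 -0.03 -0.96]
screwdriver_a 0.66 px [308. 159.] n 327 med [ 514. -156.   51.] rect [ 511. -155.] [65. 11.] 5.0 z [45. 51. 53.]
screwdriver_a 0.66 px [275. 153.] n 366 med [ 516. -109.   50.] rect [ 540. -103.] [138.  17.] 4.4 z [-1. 50. 52.]
brush_a 0.92 px [344. 127.] n 399 med [ 556. -198.   49.] rect [ 554. -199.] [130.  10.] 6.8 z [45. 49. 51.]
brush_a 0.47 px [307. 158.] n 424 med [ 513. -156.   51.] rect [ 533. -153.] [144.  12.] 6.0 z [-1. 51. 53.]
cradle 0.66 px [327. 126.] n 7487 med [ 556. -175.   40.] rect [ 552. -176.] [104. 184.] 5.0 z [ 9. 40. 44.]
tool_pot 0.67 px [420. 215.] n 2139 med [ 448. -323.   62.] rect [ 432. -348.] [121.  58.] 57.9 z [ 3. 62. 96.]
tool_pot 0.36 px [340. 132.] n 406 med [ 556. -197.   49.] rect [ 555. -197.] [132.   9.] 8.6 z [45. 49. 51.]
```

View pics/w2.png

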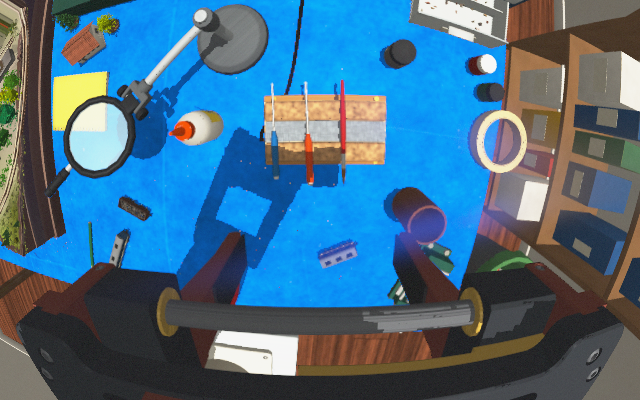

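```bash
cat > c.py <<'E'
from h import *
o,Rm=st()
im,d,c=img('wrist')
for t in ['screwdriver_a','brush_a']:
    for s,P,r in cloud('wrist',t,d,c)[:3]:
        P=P[P[:,2]>44]; m=P[:,:2].mean(0); w,v=np.linalg.eigh(np.cov(P[:,:2].T)); a=v[:,1]*np.sign(v[0,1])
        q=(P[:,:2]-m)@a
        print(t,round(s,2),'n',len(P),'line pt',np.round(m,1),'ang',round(np.degrees(np.arctan2(a[1],a[0])),1),'near end',np.round(m+a*q.min(),1),'far',np.round(m+a*q.max(),1))
E
python3 c.py
```

```text
t 6.4 tcp [ 501.4 -170.8  302.7] x [ 0.092 -0.996 -0.   ] y [-0.996 -0.092  0.   ] z [-0.  0. -1.] w 87.7 F [ 0.6 -0.4  0.6] q [-0.35  0.19  1.76 -0.    1.19  1.13]
screwdriver_a 0.87 n 452 line pt [ 525.9 -154.2] ang 7.8 near end [ 476. -161.] far [ 614.1 -142.2]
screwdriver_a 0.68 n 5187 line pt [540.1 111.1] ang -44.6 near end [472.9 177.3] far [586.6  65.3]
screwdriver_a 0.67 n 325 line pt [ 521.6 -108.2] ang 6.7 near end [ 481.6 -112.9] far [605.6 -98.4]
brush_a 0.89 n 460 line pt [ 557.6 -197.4] ang 6.6 near end [ 489.1 -205.3] far [ 624.2 -189.7]
```

The wrist view confirms it: blue and orange drivers and the brush, tips away from the robot, brush bristles towards it. I'll take the orange driver first, by the end of the handle that overhangs the cheek.

```bash
python3 -m inch '[{"tx":-1.25,"ty":1.03,"tz":2,"ax":0,"ay":0,"az":0,"jaw":0.4},{"tx":0,"ty":0,"tz":5,"ax":0,"ay":0,"az":0,"jaw":0.4},{"tx":0,"ty":0,"tz":5,"ax":0,"ay":0,"az":0,"jaw":0.4},{"tx":0,"ty":0,"tz":5,"ax":0,"ay":0,"az":0,"jaw":0.4},{"tx":0,"ty":0,"tz":3,"ax":0,"ay":0,"az":0,"jaw":0.4},{"tx":0,"ty":0,"tz":0,"ax":0,"ay":0,"az":0,"jaw":0.4},{"tx":0,"ty":0,"tz":3,"ax":0,"ay":0,"az":0,"jaw":0.4},{"tx":0,"ty":0,"tz":2.8,"ax":0,"ay":0,"az":0,"jaw":0.4},{"tx":0,"ty":0,"tz":1,"ax":0,"ay":0,"az":0,"jaw":0.4},{"tx":0,"ty":0,"tz":0,"ax":0,"ay":0,"az":0,"jaw":0.4}]'
python3 -m inch '[{"tx":0,"ty":0,"tz":0,"ax":0,"ay":0,"az":0,"jaw":0},{"tx":0,"ty":0,"tz":0,"ax":0,"ay":0,"az":0,"jaw":0},{"tx":0,"ty":0,"tz":0,"ax":0,"ay":0,"az":0,"jaw":0},{"tx":0,"ty":0,"tz":0,"ax":0,"ay":0,"az":0,"jaw":0},{"tx":0,"ty":0,"tz":0,"ax":0,"ay":0,"az":0,"jaw":0}]'
```

```text
t: 7.8
ee_pos: [490.5, -159.4, 35.3]
orientation: [-2.32, 2.118, -0.001]
ft_force: [-0.0, 0.4, -0.0]
width: 35.1
t: 8.43
ee_pos: [490.4, -159.4, 35.2]
orientation: [-2.319, 2.119, -0.001]
ft_force: [-1.1, -0.3, 5.4]
width: 10.1
```

Gripped at 10.1 mm. Next: lift, carry it over the pot, yaw, then tip the driver points-down.

```bash
python3 -m inch '[{"tx":0,"ty":0,"tz":-2,"ax":0,"ay":0,"az":0,"jaw":0},{"tx":0,"ty":0,"tz":-4,"ax":0,"ay":0,"az":0,"jaw":0},{"tx":0,"ty":0,"tz":-5,"ax":0,"ay":0,"az":0,"jaw":0},{"tx":0,"ty":0,"tz":-5,"ax":0,"ay":0,"az":0,"jaw":0},{"tx":0,"ty":0,"tz":-5,"ax":0,"ay":0,"az":0,"jaw":0},{"tx":0,"ty":0,"tz":-4,"ax":0,"ay":0,"az":0,"jaw":0},{"tx":4.8,"ty":1.6,"tz":0,"ax":0,"ay":0,"az":0,"jaw":0},{"tx":4.8,"ty":1.6,"tz":0,"ax":0,"ay":0,"az":0,"jaw":0},{"tx":4.8,"ty":1.6,"tz":0,"ax":0,"ay":0,"az":0,"jaw":0},{"tx":4.8,"ty":1.6,"tz":0,"ax":0,"ay":0,"az":0,"jaw":0}]'
python3 -m inch '[{"tx":0,"ty":0,"tz":0,"ax":0,"ay":0,"az":-9,"jaw":0},{"tx":0,"ty":0,"tz":0,"ax":0,"ay":0,"az":-9,"jaw":0},{"tx":0,"ty":0,"tz":0,"ax":0,"ay":0,"az":-9,"jaw":0},{"tx":0,"ty":0,"tz":0,"ax":0,"ay":0,"az":-9,"jaw":0},{"tx":0,"ty":0,"tz":0,"ax":0,"ay":0,"az":-9,"jaw":0},{"tx":0,"ty":0,"tz":0,"ax":0,"ay":0,"az":-9,"jaw":0},{"tx":0,"ty":0,"tz":0,"ax":0,"ay":0,"az":-9,"jaw":0},{"tx":0,"ty":0,"tz":0,"ax":0,"ay":0,"az":-9,"jaw":0},{"tx":0,"ty":0,"tz":0,"ax":0,"ay":0,"az":-9,"jaw":0},{"tx":0,"ty":0,"tz":0,"ax":0,"ay":0,"az":-4,"jaw":0}]'
python3 -m inch '[{"tx":0,"ty":0,"tz":0,"ax":-7.5,"ay":0,"az":0,"jaw":0},{"tx":0,"ty":0,"tz":0,"ax":-7.5,"ay":0,"az":0,"jaw":0},{"tx":0,"ty":0,"tz":0,"ax":-7.5,"ay":0,"az":0,"jaw":0},{"tx":0,"ty":0,"tz":0,"ax":-7.5,"ay":0,"az":0,"jaw":0},{"tx":0,"ty":0,"tz":0,"ax":-7.5,"ay":0,"az":0,"jaw":0},{"tx":0,"ty":0,"tz":0,"ax":-7.5,"ay":0,"az":0,"jaw":0},{"tx":0,"ty":0,"tz":0,"ax":-7.5,"ay":0,"az":0,"jaw":0},{"tx":0,"ty":0,"tz":0,"ax":-7.5,"ay":0,"az":0,"jaw":0},{"tx":0,"ty":0,"tz":0,"ax":-7.5,"ay":0,"az":0,"jaw":0},{"tx":0,"ty":0,"tz":0,"ax":-7.5,"ay":0,"az":0,"jaw":0},{"tx":0,"ty":0,"tz":0,"ax":0,"ay":0,"az":0,"jaw":0}]'
cat > pot.py <<'E'
from h import *
st()
for cam in ('top','scene'):
    im,d,c=img(cam,cam+'p.png')
    L=cloud(cam,'tool_pot',d,c)
    for s,P,r in L[:1]:
        v,u=np.nonzero(r['pixels']&(d>0)); Q=P[(P[:,2]>86)&(P[:,2]<104)]
        (x,y),rad=cv2.minEnclosingCircle(Q[:,:2].astype(np.float32)); print(cam,round(s,2),'rim n',len(Q),np.round([x,y,rad],1),'all',np.round(P.mean(0)))
E
python3 pot.py
```

```text
t: 9.68
ee_pos: [442.8, -357.5, 284.5]
orientation: [-2.32, 2.119, 0.001]
ft_force: [0.4, -1.0, -0.5]
width: 10.0
t: 10.92
ee_pos: [443.3, -356.0, 284.3]
orientation: [-3.141, -0.01, 0.001]
ft_force: [-0.2, -0.0, -0.1]
width: 9.8
t: 12.3
ee_pos: [459.2, -301.3, 310.2]
orientation: [1.917, -0.046, -0.082]
ft_force: [-0.8, -0.1, -1.3]
width: 10.4
t 12.3 tcp [ 459.2 -301.3  310.2] x [ 0.997 -0.072 -0.035] y [ 0.008 -0.341  0.94 ] z [-0.08  -0.937 -0.339] w 10.4 F [-0.8 -0.1 -1.3] q [-0.05  0.4   2.02 -1.31  1.34  0.79]
top 0.55 rim n 67 [ 443.3 -321.5   29. ] all [ 442. -322.   46.]
scene 0.91 rim n 234 [ 446.2 -321.9   30.3] all [ 441. -328.   58.]
```

The q4 limit stopped the full tilt, so I'll yaw 30° towards forward.

```bash
python3 -m inch '[{"tx":0,"ty":0,"tz":0,"ax":-0.35,"ay":9.4,"az":-3.4,"jaw":0},{"tx":0,"ty":0,"tz":0,"ax":-0.35,"ay":9.4,"az":-3.4,"jaw":0},{"tx":0,"ty":0,"tz":0,"ax":-0.35,"ay":9.4,"az":-3.4,"jaw":0},{"tx":0,"ty":0,"tz":0,"ax":0,"ay":0,"az":0,"jaw":0}]'
cat > tip.py <<'E'
from h import *
import sys
# args: pot x,y, grip depth behind tcp, length tip from grip
px,py,g,L=map(float,sys.argv[1:5])
o,Rm=st(); C=o['ee_pos']-g*Rm[:,2]; u=-Rm[:,1]  # tip direction
tip=C+L*u
print('lean deg',round(np.degrees(np.arccos(-u[2])),1),'C',np.round(C),'tip',np.round(tip))
# goal: tool axis centred in pot: midpoint between z=13 and 95 at pot axis
k=82/-u[2]; goal=np.array([px,py,13.])-u*0
goal[:2]=np.array([px,py])+u[:2]*k/2
D=goal-tip
up=D.copy(); 
print('to goal world',np.round(D),'tool xy-part',np.round(Rm.T@np.array([D[0],D[1],0])/10,2),'down per 1cm',np.round(Rm.T@[0,0,-1],3),'need cm down',round(-D[2]/10,2))
# correction rotation to ideal lean 12deg with horizontal jaw
h=Rm[:,2].copy();h[2]=0;h/=np.linalg.norm(h)
th=np.radians(float(sys.argv[5]) if len(sys.argv)>5 else 75)
z=np.array([h[0]*np.sin(th),h[1]*np.sin(th),-np.cos(th)]); x=np.cross([0,0,1],-h) ; x=x if x@Rm[:,0]>0 else -x
T=np.stack([x,np.cross(z,x),z],1)
print('rotvec to ideal (tool,deg)',np.round(np.degrees(R.from_matrix(Rm.T@T).as_rotvec()),1))
E
python3 tip.py 444.5 -321.7 12 129
```

```text
t: 13.0
ee_pos: [462.2, -224.3, 366.1]
orientation: [2.029, 0.384, 0.168]
ft_force: [0.2, 0.8, -0.1]
width: 10.4
t 13.0 tcp [ 462.2 -224.3  366.1] x [ 0.94   0.34  -0.045] y [ 0.197 -0.429  0.881] z [ 0.28  -0.837 -0.47 ] w 10.4 F [ 0.2  0.8 -0.1] q [ 0.06  0.08  2.16 -1.31  1.08  0.49]
lean deg 28.2 C [ 459. -214.  372.] tip [ 433. -159.  258.]
to goal world [   2. -143. -245.] tool xy-part [-4.66  6.17 12.01] down per 1cm [ 0.045 -0.881  0.47 ] need cm down 24.51
rotvec to ideal (tool,deg) [-13.1  -0.3   2.9]
```

```bash
cat > fk.py <<'E'
from h import *
from scipy.optimize import least_squares
def fk(q,p):
    h,a1,a2,a3,d4,L=p
    rz=lambda a:R.from_euler('z',a); ry=lambda a:R.from_euler('y',a)
    A=rz(q[0]); P=np.array([0,0,h])+A.apply([a1,0,0])
    A=A*ry(q[1]); P=P+A.apply([0,0,a2])
    A=A*ry(q[2]); P=P+A.apply([a3,0,d4])
    A=A*rz(q[3])*ry(q[4]); P=P+A.apply([0,0,L]); A=A*rz(q[5])
    return P,A.as_matrix()
D=[([1.267,.423,1.63,0,1.089,-.019],[175.572,599.816,222.675]),([-.35,.19,1.76,0,1.19,1.13],[501.4,-170.8,302.7]),([-.05,.4,2.02,-1.31,1.34,.79],[459.2,-301.3,310.2]),([.06,.08,2.16,-1.31,1.08,.49],[462.2,-224.3,366.1])]
f=lambda p:np.concatenate([fk(q,p)[0]-x for q,x in D]+[[p[1]*.01,p[3]*.01]])
s=least_squares(f,[350,0,400,0,350,250]); P=s.x
LO=[-3,-.9,.09,-1.31,.11,-2.54];HI=[3,2.11,2.58,4.45,2.69,2.54]
def ik(pos,Rt,q0):
    g=lambda q:np.concatenate([(fk(q,P)[0]-pos)/10,5*R.from_matrix(Rt.T@fk(q,P)[1]).as_rotvec()])
    best=None
    for s in (q0,[-.6,-.3,2.2,0,.4,1.5],[-.6,-.3,2.2,0,.4,-1.5],[-.2,0,2.2,-1,1,0],[-.8,0,2.2,1,1,0]):
        r=least_squares(g,np.clip(s,np.array(LO)+.01,np.array(HI)-.01),bounds=(LO,HI))
        if best is None or r.cost<best.cost: best=r
    return best.x,best.cost
if __name__=='__main__':
    print(np.round(P,1),np.round(s.fun,1)); 
    for q,x in D[1:]: print(np.round(fk(q,P)[1].T,2).tolist())
    pot=np.array([444.5,-321.7])
    for th in (60,68,75):
      for ang in (-90,-75,-60,-45,-36):
       for fl in (1,):
        a=np.radians(ang);t=np.radians(th); z=np.array([np.cos(a)*np.sin(t),np.sin(a)*np.sin(t),-np.cos(t)]); x=np.array([-np.sin(a),np.cos(a),0])
        y=np.cross(z,x)
        if y[2]<0: x=-x;y=-y
        u=-y; tip=np.r_[pot+u[:2]/-u[2]*41,13]; C=tip-129*u
        q,c=ik(C+12*z,np.stack([x,y,z],1),[-.3,.2,2,0,1,.5]); 
        q2,c2=ik(C+12*z+[0,0,130],np.stack([x,y,z],1),q)
        print(th,ang,'cost',round(c,3),round(c2,3),np.round(q,2),np.round(q2,2))
E
python3 fk.py
```

```text
[298.1  25.  560.1  84.6 462.3 295.7] [ 11.4  -3.3   1.1  -4.1 -10.7  -0.    0.3  -0.2   1.   -0.4  -0.4  -2.1
   0.3   0.8]
[[-0.09, 1.0, -0.0], [1.0, 0.09, 0.0], [0.0, -0.0, -1.0]]
[[-1.0, 0.08, 0.03], [-0.01, 0.34, -0.94], [-0.08, -0.94, -0.34]]
[[-0.94, -0.34, 0.04], [-0.19, 0.43, -0.88], [0.28, -0.84, -0.47]]
60 -90 cost 0.456 0.059 [-0.27  0.66  1.99 -1.31  0.99 -2.26] [-0.27  0.39  2.04 -1.31  1.02 -2.44]
60 -75 cost 0.0 0.045 [-0.31  0.68  2.21  4.29  0.93 -1.84] [-0.32  0.36  2.22  4.45  0.83 -2.17]
60 -60 cost 0.0 0.0 [-0.4   0.67  2.29  3.86  0.91 -1.71] [-0.4   0.31  2.27  4.17  0.66 -2.13]
60 -45 cost 0.0 0.0 [-0.53  0.67  2.34  3.42  0.93 -1.61] [-0.53  0.28  2.32  3.58  0.53 -1.83]
60 -36 cost 0.0 0.0 [-0.63  0.67  2.35  3.14  0.93 -1.57] [-0.63  0.28  2.32  3.15  0.51 -1.57]
68 -90 cost 0.172 0.29 [-0.22  0.76  2.18  4.45  1.15 -1.73] [-0.22  0.43  2.02 -1.31  1.14 -2.39]
68 -75 cost 0.0 0.0 [-0.25  0.75  2.23  4.27  1.11 -1.73] [-0.25  0.4   2.23  4.45  0.99 -2.1 ]
68 -60 cost 0.0 0.0 [-0.35  0.76  2.33  3.85  1.15 -1.61] [-0.35  0.36  2.32  4.03  0.86 -1.95]
68 -45 cost 0.0 0.0 [-0.51  0.77  2.39  3.41  1.2  -1.57] [-0.51  0.34  2.38  3.5   0.79 -1.72]
68 -36 cost 0.0 0.0 [-0.63  0.78  2.4   3.14  1.22 -1.57] [-0.63  0.34  2.39  3.15  0.78 -1.57]
75 -90 cost 0.183 0.437 [-0.17  0.83  2.18  4.45  1.28 -1.67] [-0.18  0.52  2.24  4.45  1.25 -1.91]
75 -75 cost 0.0 0.0 [-0.2   0.82  2.24  4.27  1.28 -1.64] [-0.2   0.47  2.26  4.39  1.15 -1.98]
75 -60 cost 0.0 0.0 [-0.31  0.85  2.35  3.86  1.35 -1.53] [-0.31  0.44  2.37  3.97  1.07 -1.83]
75 -45 cost 0.0 0.0 [-0.49  0.88  2.41  3.42  1.46 -1.53] [-0.49  0.42  2.44  3.47  1.04 -1.66]
75 -36 cost 0.0 0.0 [-0.62  0.89  2.43  3.14  1.48 -1.57] [-0.62  0.42  2.45  3.15  1.04 -1.57]
```

My fitted model reproduces the logged poses, apart from the reach at the start. It shows the tipped poses are only reachable on the q4≈π branch. I can get there by holding the wrist down with q6≈1.57 and turning q4 by half a turn. I'll undo the tilt first, then work out that screw motion.

```bash
python3 -m inch '[{"tx":0,"ty":0,"tz":0,"ax":10,"ay":0,"az":0,"jaw":0},{"tx":0,"ty":0,"tz":0,"ax":10,"ay":0,"az":0,"jaw":0},{"tx":0,"ty":0,"tz":0,"ax":10,"ay":0,"az":0,"jaw":0},{"tx":0,"ty":0,"tz":0,"ax":10,"ay":0,"az":0,"jaw":0},{"tx":0,"ty":0,"tz":0,"ax":10,"ay":0,"az":0,"jaw":0},{"tx":0,"ty":0,"tz":0,"ax":10,"ay":0,"az":0,"jaw":0},{"tx":0,"ty":0,"tz":0,"ax":2,"ay":0,"az":0,"jaw":0},{"tx":0,"ty":0,"tz":0,"ax":0,"ay":0,"az":10.6,"jaw":0},{"tx":0,"ty":0,"tz":0,"ax":0,"ay":0,"az":10.6,"jaw":0},{"tx":0,"ty":0,"tz":0,"ax":0,"ay":0,"az":10.6,"jaw":0},{"tx":0,"ty":0,"tz":0,"ax":0,"ay":0,"az":10.6,"jaw":0}]'
python3 -m inch '[{"tx":0,"ty":0,"tz":0,"ax":0,"ay":0,"az":10.6,"jaw":0},{"tx":0,"ty":0,"tz":0,"ax":0,"ay":0,"az":10.6,"jaw":0},{"tx":0,"ty":0,"tz":0,"ax":0,"ay":0,"az":10.6,"jaw":0},{"tx":0,"ty":0,"tz":0,"ax":0,"ay":0,"az":10.6,"jaw":0},{"tx":0,"ty":0,"tz":0,"ax":0,"ay":0,"az":10.6,"jaw":0},{"tx":0,"ty":0,"tz":0,"ax":0,"ay":0,"az":10.6,"jaw":0},{"tx":0,"ty":0,"tz":0,"ax":0,"ay":0,"az":10.6,"jaw":0},{"tx":0,"ty":0,"tz":0,"ax":0,"ay":0,"az":10.6,"jaw":0}]'
cat > fk2.py <<'E'
import fk as F
from h import *
D=F.D
def plan(q,dq,n):
    A=np.array(q,float); q2=A+np.array(dq)/n
    P1,R1=F.fk(A,F.P);P2,R2=F.fk(q2,F.P)
    M=np.diag([-1,-1,1]); R1=R1@M;R2=R2@M
    print('row shift cm',np.round(R1.T@(P2-P1)/10,2),'turn',np.round(np.degrees(R.from_matrix(R1.T@R2).as_rotvec()),2))
if __name__=='__main__':
    o,Rm=st(); q=o['qpos']; print('fk err',np.round(F.fk(q,F.P)[0]-o['ee_pos'],1))
    print(np.round(q,4))
    plan(q,[0,0,0,np.pi,0,0],18)
    e=q+np.array([0,0,0,np.pi,0,0]); p,r=F.fk(e,F.P); print('end',np.round(p),np.round(r[:,2],2))
E
python3 fk2.py
```

```text
t: 14.38
ee_pos: [462.8, -223.7, 362.4]
orientation: [3.053, -0.62, -0.074]
ft_force: [-0.0, -0.4, -0.7]
width: 10.1
t: 15.38
ee_pos: [462.7, -223.7, 362.4]
orientation: [1.822, -2.496, -0.027]
ft_force: [-0.6, 0.1, -0.0]
width: 10.0
t 15.38 tcp [ 462.7 -223.7  362.4] x [-0.304 -0.952  0.03 ] y [-0.951  0.305  0.044] z [-0.051 -0.016 -0.999] w 10.0 F [-0.6  0.1 -0. ] q [-0.45  0.14  1.69 -0.04  1.35  1.44]
fk err [ -3.6 -10.9  -4.5]
[-0.4515  0.1373  1.6914 -0.0373  1.3525  1.4377]
row shift cm [-4.96 -0.76 -0.43] turn [ 1.3  -9.68  2.17]
end [ 601. -279.  916.] [ 0.43 -0.17  0.89]
```

```bash
sed -i 's/^f=lambda p.*/import json,os\nif os.path.exists("data.json"): D=D[:1]+[tuple(x) for x in json.load(open("data.json"))]\nf=lambda p:np.concatenate([fk(q,p)[0]-x for q,x in D]+[[p[1]*.01,p[3]*.01]])/' fk.py
cat > path.py <<'E'
from h import *
import json,os,sys
o,Rm=st()
d=json.load(open('data.json')) if os.path.exists('data.json') else []
d.append((list(map(float,o['qpos'])),list(map(float,o['ee_pos'])))); json.dump(d,open('data.json','w'))
import fk as F
M=np.diag([-1,-1,1])
print('fit',np.round(F.P,1),'rms',round(np.sqrt(np.mean(F.s.fun**2)),2))
def goal(pot,ang,th,g,L,dz):
    a=np.radians(ang);t=np.radians(th); z=np.array([np.cos(a)*np.sin(t),np.sin(a)*np.sin(t),-np.cos(t)]); x=np.array([-np.sin(a),np.cos(a),0])
    y=np.cross(z,x)
    if y[2]<0: x=-x;y=-y
    u=-y; tip=np.r_[np.array(pot)+u[:2]/-u[2]*41,13]; C=tip-L*u
    return C+g*z+[0,0,dz],np.stack([x,y,z],1)
def solve(pos,T,q0):
    from scipy.optimize import least_squares
    g=lambda q:np.concatenate([(F.fk(q,F.P)[0]-pos)/10,5*R.from_matrix(T.T@F.fk(q,F.P)[1]@M).as_rotvec()])
    r=least_squares(g,np.clip(q0,np.array(F.LO)+.01,np.array(F.HI)-.01),bounds=(F.LO,F.HI)); return r.x,r.cost
def rows(qa,qb,n,jaw=0):
    # correct fk offset at start by working on increments only
    out=[];A=F.fk(qa,F.P)
    for k in range(1,n+1):
        q=qa+(qb-qa)*k/n; B=F.fk(q,F.P); R1=A[1]@M;R2=B[1]@M
        s=R1.T@(B[0]-A[0])/10; r=np.degrees(R.from_matrix(R1.T@R2).as_rotvec()); A=B
        out.append((np.round(s,2),np.round(r,1)))
        print(k,'shift',np.round(s,2),'turn',np.round(r,1),'| tcp',np.round(B[0]),'tip',np.round(B[0]-R2[:,1]*130))
if __name__=='__main__':
    px,py,ang,th,g,L,dz,n=map(float,sys.argv[1:9])
    pos,T=goal((px,py),ang,th,g,L,dz)
    qb,c=solve(pos,T,np.array([-.49,.42,2.44,3.47,1.04,1.5])); print('goal',np.round(pos),'q',np.round(qb,2),'cost',round(c,4))
    rows(np.array(o['qpos']),qb,int(n))
E
python3 - <<'E'
import sys; sys.path.insert(0,'.')
E
python3 path.py 444.5 -321.7 -45 75 12 129 150 22
```

```text
t 15.38 tcp [ 462.7 -223.7  362.4] x [-0.304 -0.952  0.03 ] y [-0.951  0.305  0.044] z [-0.051 -0.016 -0.999] w 10.0 F [-0.6  0.1 -0. ] q [-0.45  0.14  1.69 -0.04  1.35  1.44]
fit [-7.650e+01 -9.900e+00  5.453e+02  4.000e-01  4.640e+02 -1.750e+01] rms 4.21
goal [ 469. -346.  284.] q [-0.64  0.32  1.6   4.16  0.17  0.6 ] cost 0.0
1 shift [ 0.79 -0.21  0.29] turn [  4.4 -10.    1. ] | tcp [ 462. -232.  360.] tip [ 585. -274.  364.]
2 shift [ 0.82 -0.18  0.23] turn [ 4.9 -9.7  1.6] | tcp [ 462. -240.  356.] tip [ 582. -288.  370.]
3 shift [ 0.83 -0.16  0.17] turn [ 5.3 -9.2  2.1] | tcp [ 461. -247.  352.] tip [ 576. -303.  375.]
4 shift [ 0.83 -0.16  0.11] turn [ 5.7 -8.8  2.7] | tcp [ 460. -255.  348.] tip [ 568. -320.  378.]
5 shift [ 0.81 -0.16  0.05] turn [ 6.  -8.3  3.2] | tcp [ 459. -261.  343.] tip [ 558. -338.  378.]
6 shift [ 0.78 -0.18  0.  ] turn [ 6.3 -7.7  3.7] | tcp [ 459. -267.  338.] tip [ 546. -356.  375.]
7 shift [ 0.74 -0.2  -0.03] turn [ 6.6 -7.2  4.1] | tcp [ 458. -273.  333.] tip [ 533. -373.  369.]
8 shift [ 0.69 -0.24 -0.06] turn [ 6.8 -6.6  4.5] | tcp [ 458. -27
[... 740 characters left out ...]
16 shift [ 0.07 -0.46  0.24] turn [ 6.4 -2.1  7.3] | tcp [ 465. -311.  297.] tip [ 426. -404.  213.]
17 shift [-0.02 -0.44  0.3 ] turn [ 6.1 -1.6  7.5] | tcp [ 466. -316.  294.] tip [ 424. -392.  197.]
18 shift [-0.11 -0.42  0.36] turn [ 5.7 -1.1  7.8] | tcp [ 467. -321.  292.] tip [ 424. -378.  184.]
19 shift [-0.2  -0.37  0.42] turn [ 5.3 -0.6  8. ] | tcp [ 468. -327.  291.] tip [ 426. -364.  173.]
20 shift [-0.29 -0.32  0.46] turn [ 4.9 -0.1  8.3] | tcp [ 468. -333.  289.] tip [ 431. -349.  165.]
21 shift [-0.37 -0.26  0.49] turn [4.3 0.4 8.4] | tcp [ 469. -339.  287.] tip [ 437. -335.  161.]
22 shift [-0.44 -0.19  0.51] turn [3.8 0.8 8.6] | tcp [ 469. -346.  284.] tip [ 445. -322.  159.]
```

```bash
python3 - <<'E'
s=open('fk.py').read()
s=s.replace("h,a1,a2,a3,d4,L=p","h,a1,a2,a3,d4,L,b=p").replace("A.apply([a1,0,0])","A.apply([a1,b,0])").replace("[350,0,400,0,350,250]","[300,0,560,80,460,295,11]").replace("D=D[:1]+","D=D+")
open('fk.py','w').write(s)
E
python3 path.py 444.5 -321.7 -45 75 12 129 150 22
```

```text
t 15.38 tcp [ 462.7 -223.7  362.4] x [-0.304 -0.952  0.03 ] y [-0.951  0.305  0.044] z [-0.051 -0.016 -0.999] w 10.0 F [-0.6  0.1 -0. ] q [-0.45  0.14  1.69 -0.04  1.35  1.44]
fit [304.    1.4 566.2  74.7 481.9 308.3  11.7] rms 0.6
goal [ 469. -346.  284.] q [-0.52  0.33  2.44  3.46  0.95  1.45] cost 0.0
1 shift [-4.74  0.32  1.6 ] turn [-0.2 -9.   2.4] | tcp [ 473. -178.  345.] tip [ 595. -222.  338.]
2 shift [-4.37  0.34  1.55] turn [-0.2 -8.8  2.9] | tcp [ 485. -134.  335.] tip [ 604. -185.  327.]
3 shift [-3.99  0.32  1.45] turn [-0.  -8.7  3.4] | tcp [498. -94. 332.] tip [ 615. -151.  321.]
4 shift [-3.62  0.25  1.32] turn [ 0.1 -8.5  3.9] | tcp [513. -58. 335.] tip [ 625. -122.  320.]
5 shift [-3.27  0.13  1.15] turn [ 0.3 -8.3  4.3] | tcp [530. -29. 343.] tip [637. -99. 323.]
6 shift [-2.95 -0.03  0.94] turn [ 0.6 -8.1  4.7] | tcp [547.  -6. 355.] tip [648. -83. 328.]
7 shift [-2.67 -0.22  0.71] turn [ 0.9 -7.9  5.1] | tcp [565.  10. 369.] tip [660. -73. 335.]
8 shift [-2.42 -0.45  0.46] turn [ 1.2 -7.7  5.4] | tcp [584.  17. 384.] tip [670. -70. 342.]
9 shift [-2.23 -0.72  0.
[... 658 characters left out ...]
ft [-2.37 -2.75 -1.44] turn [ 3.8 -6.9  5.8] | tcp [ 646. -160.  421.] tip [ 651. -220.  306.]
17 shift [-2.6  -2.98 -1.57] turn [ 4.1 -7.   5.7] | tcp [ 632. -197.  406.] tip [ 628. -245.  286.]
18 shift [-2.87 -3.17 -1.68] turn [ 4.2 -7.   5.5] | tcp [ 612. -234.  387.] tip [ 600. -268.  263.]
19 shift [-3.17 -3.31 -1.74] turn [ 4.3 -7.1  5.4] | tcp [ 585. -268.  365.] tip [ 568. -289.  238.]
20 shift [-3.49 -3.4  -1.77] turn [ 4.4 -7.2  5.2] | tcp [ 552. -299.  340.] tip [ 530. -305.  212.]
21 shift [-3.82 -3.44 -1.76] turn [ 4.4 -7.4  5. ] | tcp [ 513. -325.  313.] tip [ 489. -316.  185.]
22 shift [-4.16 -3.43 -1.72] turn [ 4.3 -7.5  4.8] | tcp [ 469. -346.  284.] tip [ 445. -322.  159.]
```

The model now fits to 0.6 mm. The path stays high, so I'll follow it.

```bash
python3 -m inch '[{"tx":-4.74,"ty":0.32,"tz":1.6,"ax":-0.2,"ay":-9.0,"az":2.4,"jaw":0},{"tx":-4.37,"ty":0.34,"tz":1.55,"ax":-0.2,"ay":-8.8,"az":2.9,"jaw":0},{"tx":-3.99,"ty":0.32,"tz":1.45,"ax":0,"ay":-8.7,"az":3.4,"jaw":0},{"tx":-3.62,"ty":0.25,"tz":1.32,"ax":0.1,"ay":-8.5,"az":3.9,"jaw":0},{"tx":-3.27,"ty":0.13,"tz":1.15,"ax":0.3,"ay":-8.3,"az":4.3,"jaw":0},{"tx":-2.95,"ty":-0.03,"tz":0.94,"ax":0.6,"ay":-8.1,"az":4.7,"jaw":0},{"tx":-2.67,"ty":-0.22,"tz":0.71,"ax":0.9,"ay":-7.9,"az":5.1,"jaw":0},{"tx":-2.42,"ty":-0.45,"tz":0.46,"ax":1.2,"ay":-7.7,"az":5.4,"jaw":0},{"tx":-2.23,"ty":-0.72,"tz":0.2,"ax":1.5,"ay":-7.6,"az":5.6,"jaw":0},{"tx":-2.08,"ty":-1,"tz":-0.07,"ax":1.9,"ay":-7.4,"az":5.8,"jaw":0},{"tx":-1.99,"ty":-1.3,"tz":-0.34,"ax":2.3,"ay":-7.3,"az":6,"jaw":0}]'
python3 -m inch '[{"tx":-1.95,"ty":-1.61,"tz":-0.59,"ax":2.6,"ay":-7.1,"az":6,"jaw":0},{"tx":-1.98,"ty":-1.91,"tz":-0.84,"ax":3,"ay":-7,"az":6,"jaw":0},{"tx":-2.06,"ty":-2.21,"tz":-1.06,"ax":3.3,"ay":-7,"az":6,"jaw":0},{"tx":-2.19,"ty":-2.5,"tz":-1.26,"ax":3.6,"ay":-6.9,"az":5.9,"jaw":0},{"tx":-2.37,"ty":-2.75,"tz":-1.44,"ax":3.8,"ay":-6.9,"az":5.8,"jaw":0},{"tx":-2.6,"ty":-2.98,"tz":-1.57,"ax":4.1,"ay":-7,"az":5.7,"jaw":0},{"tx":-2.87,"ty":-3.17,"tz":-1.68,"ax":4.2,"ay":-7,"az":5.5,"jaw":0},{"tx":-3.17,"ty":-3.31,"tz":-1.74,"ax":4.3,"ay":-7.1,"az":5.4,"jaw":0},{"tx":-3.49,"ty":-3.4,"tz":-1.77,"ax":4.4,"ay":-7.2,"az":5.2,"jaw":0},{"tx":-3.82,"ty":-3.44,"tz":-1.76,"ax":4.4,"ay":-7.4,"az":5,"jaw":0},{"tx":-4.16,"ty":-3.43,"tz":-1.72,"ax":4.3,"ay":-7.5,"az":4.8,"jaw":0},{"tx":0,"ty":0,"tz":0,"ax":0,"ay":0,"az":0,"jaw":0}]'
python3 tip.py 444.5 -321.7 12 129 75; python3 pot.py
```

```text
t: 16.75
ee_pos: [631.5, -5.0, 425.7]
orientation: [-0.077, 1.838, 0.927]
ft_force: [-0.1, -0.2, -0.6]
width: 9.6
t: 18.25
ee_pos: [470.1, -345.1, 284.2]
orientation: [1.727, 0.724, 0.558]
ft_force: [-0.3, -0.5, 0.0]
width: 9.9
t 18.25 tcp [ 470.1 -345.1  284.2] x [0.699 0.715 0.003] y [ 0.185 -0.185  0.965] z [ 0.691 -0.674 -0.262] w 9.9 F [-0.3 -0.5  0. ] q [-0.53  0.33  2.43  3.43  0.94  1.46]
lean deg 15.2 C [ 462. -337.  287.] tip [ 438. -313.  163.]
to goal world [  -1.   -1. -150.] tool xy-part [-0.14 -0.01 -0.04] down per 1cm [-0.003 -0.965  0.262] need cm down 14.98
rotvec to ideal (tool,deg) [-0.2  0.  -0.2]
t 18.25 tcp [ 470.1 -345.1  284.2] x [0.699 0.715 0.003] y [ 0.185 -0.185  0.965] z [ 0.691 -0.674 -0.262] w 9.9 F [-0.3 -0.5  0. ] q [-0.53  0.33  2.43  3.43  0.94  1.46]
top 0.62 rim n 0 [0. 0. 0.] all [538. 116. 139.]
scene 0.6 rim n 234 [ 446.3 -322.5   29.5] all [ 441. -328.   59.]
```

```bash
python3 - <<'E'
import cv2
b=cv2.imread('pics/scenep.png')[110:330,240:480]
cv2.imwrite('pics/s3.png',cv2.resize(b,None,fx=2.5,fy=2.5,interpolation=cv2.INTER_CUBIC))
E
```

```text
(no output)
```

View pics/s3.png

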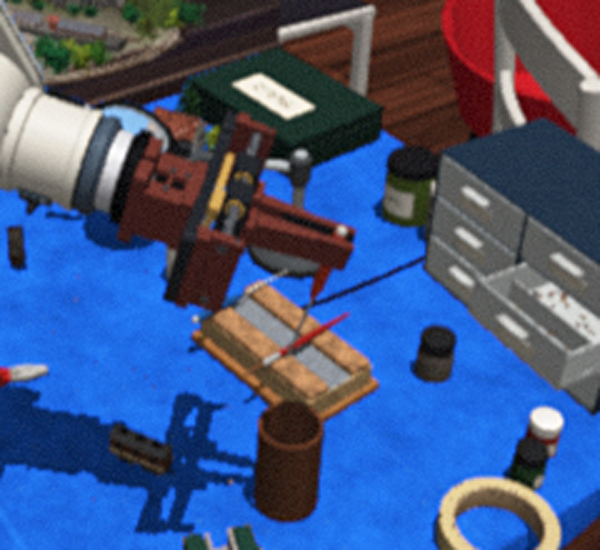

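```bash
python3 -m inch '[{"tx":-0.1,"ty":-3,"tz":0.8,"ax":0,"ay":0,"az":0,"jaw":0},{"tx":0,"ty":-3,"tz":0.8,"ax":0,"ay":0,"az":0,"jaw":0},{"tx":0,"ty":-3,"tz":0.8,"ax":0,"ay":0,"az":0,"jaw":0},{"tx":0,"ty":-2.4,"tz":0.7,"ax":0,"ay":0,"az":0,"jaw":0},{"tx":0,"ty":-1.6,"tz":0.4,"ax":0,"ay":0,"az":0,"jaw":0},{"tx":0,"ty":-1.1,"tz":0.3,"ax":0,"ay":0,"az":0,"jaw":0},{"tx":0,"ty":0,"tz":0,"ax":0,"ay":0,"az":0,"jaw":0}]'
python3 -m inch '[{"tx":0,"ty":0,"tz":0,"ax":0,"ay":0,"az":0,"jaw":0.3},{"tx":0,"ty":0,"tz":0,"ax":0,"ay":0,"az":0,"jaw":0.35},{"tx":0,"ty":0,"tz":0,"ax":0,"ay":0,"az":0,"jaw":0.35},{"tx":0,"ty":0,"tz":-2,"ax":0,"ay":0,"az":0,"jaw":0.35},{"tx":0,"ty":0,"tz":-4,"ax":0,"ay":0,"az":0,"jaw":0.35},{"tx":0,"ty":0,"tz":-4,"ax":0,"ay":0,"az":0,"jaw":0.35},{"tx":0,"ty":5,"tz":-1.3,"ax":0,"ay":0,"az":0,"jaw":0.35},{"tx":0,"ty":6,"tz":-1.6,"ax":0,"ay":0,"az":0,"jaw":0.35},{"tx":0,"ty":6,"tz":-1.6,"ax":0,"ay":0,"az":0,"jaw":0.35},{"tx":0,"ty":0,"tz":0,"ax":0,"ay":0,"az":0,"jaw":0.35}]'
python3 pot.py
python3 - <<'E'
import cv2,numpy as np
b=cv2.imread('pics/scenep.png')[200:320,290:450]
t=cv2.imread('pics/topp.png')[160:280,330:490]
cv2.imwrite('pics/s4.png',cv2.resize(np.hstack([b,t]),None,fx=2.5,fy=2.5,interpolation=cv2.INTER_CUBIC))
E
```

```text
t: 19.32
ee_pos: [471.9, -347.4, 139.9]
orientation: [1.721, 0.723, 0.559]
ft_force: [-0.1, -0.3, -0.7]
width: 10.1
t: 20.58
ee_pos: [421.8, -289.8, 310.7]
orientation: [1.71, 0.704, 0.553]
ft_force: [-0.4, 0.1, -0.3]
width: 30.7
t 20.57 tcp [ 421.8 -289.8  310.7] x [0.709 0.705 0.002] y [ 0.169 -0.172  0.97 ] z [ 0.685 -0.688 -0.241] w 30.7 F [-0.4  0.1 -0.3] q [-0.4   0.2   2.56  3.6   0.98  1.4 ]
top 0.68 rim n 48 [ 443.2 -320.    28. ] all [ 445. -322.   50.]
scene 0.66 rim n 179 [ 445.7 -323.    29.1] all [ 438. -329.   57.]
```

View pics/s4.png

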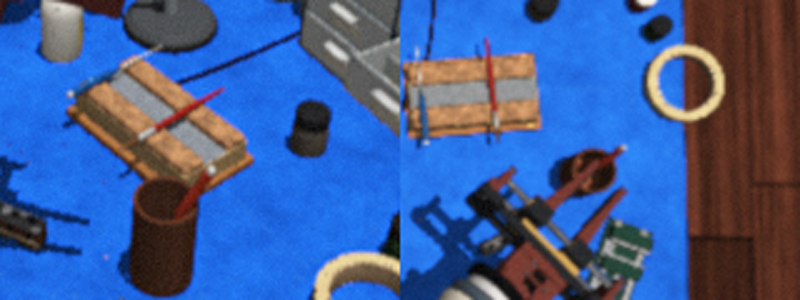

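The driver stands in the pot with its handle up. Next I'll plan the way back to above the brush.

```bash
cat > back.py <<'E'
from path import *
x,y,z,xa,n=map(float,sys.argv[1:6]); a=np.radians(xa)
X=np.array([np.cos(a),np.sin(a),0]);Z=np.array([0,0,-1.]); T=np.stack([X,np.cross(Z,X),Z],1)
qb,c=solve(np.array([x,y,z]),T,np.array([-.35,.19,1.76,0,1.19,1.13])); print('q',np.round(qb,2),'cost',round(c,4)); rows(np.array(o['qpos']),qb,int(n))
E
python3 back.py 497 -204.4 200 -83.4 23
```

```text
t 20.77 tcp [ 420.8 -289.6  300.6] x [ 0.709  0.705 -0.005] y [ 0.186 -0.18   0.966] z [ 0.68  -0.686 -0.259] w 30.7 F [ 0.  -0.4 -0.5] q [-0.4   0.22  2.56  3.59  0.98  1.4 ]
fit [304.5   1.6 568.   77.1 482.4 308.   11.6] rms 0.64
q [-0.41  0.32  1.85  0.    0.97  1.04] cost 0.0
1 shift [4.56 1.86 1.01] turn [-2.7  7.4 -5.4] | tcp [ 464. -268.  315.] tip [ 436. -258.  189.]
2 shift [4.24 1.95 1.09] turn [-2.9  7.2 -5.6] | tcp [ 502. -242.  329.] tip [ 473. -246.  202.]
3 shift [3.91 1.99 1.14] turn [-3.   7.  -5.8] | tcp [ 535. -213.  341.] tip [ 506. -232.  216.]
4 shift [3.59 1.98 1.15] turn [-3.1  6.8 -6. ] | tcp [ 562. -181.  351.] tip [ 536. -215.  228.]
5 shift [3.27 1.92 1.14] turn [-3.1  6.6 -6.2] | tcp [ 584. -149.  357.] tip [ 563. -197.  239.]
6 shift [2.98 1.82 1.1 ] turn [-3.1  6.5 -6.4] | tcp [ 600. -116.  361.] tip [ 585. -178.  248.]
7 shift [2.72 1.68 1.04] turn [-3.1  6.4 -6.6] | tcp [610. -84. 362.] tip [ 605. -158.  255.]
8 shift [2.5  1.5  0.94] turn [-3.   6.2 -6.7] | tcp [616. -54. 359.] tip [ 620. -139.  260.]
9 shift [2.31 1.3  0.82] turn [-2.9  6.2 -6.9] |
[... 684 characters left out ...]
47. -60. 234.]
17 shift [ 2.65 -0.28 -0.53] turn [-2.   6.4 -7. ] | tcp [534.   5. 232.] tip [643. -66. 225.]
18 shift [ 2.89 -0.36 -0.68] turn [-2.   6.5 -6.9] | tcp [522. -19. 217.] tip [639. -76. 217.]
19 shift [ 3.15 -0.39 -0.82] turn [-2.   6.7 -6.7] | tcp [512. -48. 206.] tip [635. -91. 210.]
20 shift [ 3.42 -0.38 -0.93] turn [-2.   6.8 -6.6] | tcp [504. -82. 197.] tip [ 631. -110.  204.]
21 shift [ 3.71 -0.31 -1.03] turn [-2.1  6.9 -6.4] | tcp [ 499. -120.  193.] tip [ 628. -133.  200.]
22 shift [ 3.98 -0.19 -1.1 ] turn [-2.2  7.  -6.2] | tcp [ 497. -161.  194.] tip [ 627. -160.  198.]
23 shift [ 4.25 -0.03 -1.14] turn [-2.3  7.1 -6. ] | tcp [ 497. -204.  200.] tip [ 626. -189.  200.]
```

```bash
python3 -m inch '[{"tx":4.56,"ty":1.86,"tz":1.01,"ax":-2.7,"ay":7.4,"az":-5.4,"jaw":0.4},{"tx":4.24,"ty":1.95,"tz":1.09,"ax":-2.9,"ay":7.2,"az":-5.6,"jaw":0.4},{"tx":3.91,"ty":1.99,"tz":1.14,"ax":-3,"ay":7,"az":-5.8,"jaw":0.4},{"tx":3.59,"ty":1.98,"tz":1.15,"ax":-3.1,"ay":6.8,"az":-6,"jaw":0.4},{"tx":3.27,"ty":1.92,"tz":1.14,"ax":-3.1,"ay":6.6,"az":-6.2,"jaw":0.4},{"tx":2.98,"ty":1.82,"tz":1.1,"ax":-3.1,"ay":6.5,"az":-6.4,"jaw":0.4},{"tx":2.72,"ty":1.68,"tz":1.04,"ax":-3.1,"ay":6.4,"az":-6.6,"jaw":0.4},{"tx":2.5,"ty":1.5,"tz":0.94,"ax":-3,"ay":6.2,"az":-6.7,"jaw":0.4},{"tx":2.31,"ty":1.3,"tz":0.82,"ax":-2.9,"ay":6.2,"az":-6.9,"jaw":0.4},{"tx":2.18,"ty":1.08,"tz":0.69,"ax":-2.8,"ay":6.1,"az":-7,"jaw":0.4},{"tx":2.1,"ty":0.85,"tz":0.53,"ax":-2.7,"ay":6.1,"az":-7.1,"jaw":0.4},{"tx":2.07,"ty":0.62,"tz":0.36,"ax":-2.5,"ay":6.1,"az":-7.1,"jaw":0.4}]'
python3 -m inch '[{"tx":2.09,"ty":0.39,"tz":0.18,"ax":-2.4,"ay":6.1,"az":-7.2,"jaw":0.4},{"tx":2.16,"ty":0.18,"tz":0,"ax":-2.3,"ay":6.1,"az":-7.2,"jaw":0.4},{"tx":2.28,"ty":-0.01,"tz":-0.18,"ax":-2.2,"ay":6.2,"az":-7.1,"jaw":0.4},{"tx":2.45,"ty":-0.16,"tz":-0.36,"ax":-2.1,"ay":6.3,"az":-7.1,"jaw":0.4},{"tx":2.65,"ty":-0.28,"tz":-0.53,"ax":-2,"ay":6.4,"az":-7,"jaw":0.4},{"tx":2.89,"ty":-0.36,"tz":-0.68,"ax":-2,"ay":6.5,"az":-6.9,"jaw":0.4},{"tx":3.15,"ty":-0.39,"tz":-0.82,"ax":-2,"ay":6.7,"az":-6.7,"jaw":0.4},{"tx":3.42,"ty":-0.38,"tz":-0.93,"ax":-2,"ay":6.8,"az":-6.6,"jaw":0.4},{"tx":3.71,"ty":-0.31,"tz":-1.03,"ax":-2.1,"ay":6.9,"az":-6.4,"jaw":0.4},{"tx":3.98,"ty":-0.19,"tz":-1.1,"ax":-2.2,"ay":7,"az":-6.2,"jaw":0.4},{"tx":4.25,"ty":-0.03,"tz":-1.14,"ax":-2.3,"ay":7.1,"az":-6,"jaw":0.4},{"tx":0,"ty":0,"tz":0,"ax":0,"ay":0,"az":0,"jaw":0.4}]'
cat > fix.py <<'E'
from h import *
import sys
x,y,z,xa=map(float,sys.argv[1:5]); o,Rm=st(); a=np.radians(xa)
X=np.array([np.cos(a),np.sin(a),0]);Z=np.array([0,0,-1.]); T=np.stack([X,np.cross(Z,X),Z],1)
print('shift cm',np.round(Rm.T@(np.array([x,y,z])-o['ee_pos'])/10,2),'turn',np.round(np.degrees(R.from_matrix(Rm.T@T).as_rotvec()),1))
E
python3 fix.py 497 -204.4 180 -83.4; python3 c.py
```

```text
t: 22.28
ee_pos: [596.7, 29.3, 315.0]
orientation: [-0.18, 2.012, 0.758]
ft_force: [0.0, 0.8, 0.6]
width: 35.2
t: 23.78
ee_pos: [497.0, -204.2, 198.3]
orientation: [-2.347, 2.084, 0.013]
ft_force: [-0.1, 0.2, 0.4]
width: 35.2
t 23.77 tcp [ 497.  -204.2  198.3] x [ 0.118 -0.993 -0.008] y [-0.993 -0.118  0.003] z [-0.004  0.007 -1.   ] w 35.2 F [-0.1  0.2  0.4] q [-0.41  0.33  1.84  0.01  0.98  1.03]
shift cm [ 0.03 -0.    1.83] turn [0.2 0.5 0.2]
t 23.77 tcp [ 497.  -204.2  198.3] x [ 0.118 -0.993 -0.008] y [-0.993 -0.118  0.003] z [-0.004  0.007 -1.   ] w 35.2 F [-0.1  0.2  0.4] q [-0.41  0.33  1.84  0.01  0.98  1.03]
screwdriver_a 0.75 n 7554 line pt [567.1  80.4] ang -41.9 near end [504.  136.9] far [687.4 -27.4]
screwdriver_a 0.67 n 438 line pt [ 465.3 -337.1] ang -42.6 near end [ 452.  -324.9] far [ 476.2 -347.2]
screwdriver_a 0.65 n 614 line pt [ 526.6 -108. ] ang 6.8 near end [ 480.4 -113.6] far [610.6 -98. ]
brush_a 0.8 n 719 line pt [ 552.1 -198.8] ang 6.7 near end [ 488.3 -206.2] far [ 621.6 -190.6]
brush_a 0.51 n 2053 line pt [548.1  -7.8] ang 8.6 near end [524.6 -11.3] far [571.5  -4.2]
```

```bash
python3 -m inch '[{"tx":0.1,"ty":0,"tz":2,"ax":0.2,"ay":0.5,"az":0.2,"jaw":0.4},{"tx":0,"ty":0,"tz":4,"ax":0,"ay":0,"az":0,"jaw":0.4},{"tx":0,"ty":0,"tz":4,"ax":0,"ay":0,"az":0,"jaw":0.4},{"tx":0,"ty":0,"tz":3,"ax":0,"ay":0,"az":0,"jaw":0.4},{"tx":0,"ty":0,"tz":2.4,"ax":0,"ay":0,"az":0,"jaw":0.4},{"tx":0,"ty":0,"tz":1,"ax":0,"ay":0,"az":0,"jaw":0.4},{"tx":0,"ty":0,"tz":0,"ax":0,"ay":0,"az":0,"jaw":0.4},{"tx":0,"ty":0,"tz":0,"ax":0,"ay":0,"az":0,"jaw":0},{"tx":0,"ty":0,"tz":0,"ax":0,"ay":0,"az":0,"jaw":0},{"tx":0,"ty":0,"tz":0,"ax":0,"ay":0,"az":0,"jaw":0},{"tx":0,"ty":0,"tz":0,"ax":0,"ay":0,"az":0,"jaw":0},{"tx":0,"ty":0,"tz":0,"ax":0,"ay":0,"az":0,"jaw":0}]'
python3 -m inch '[{"tx":0,"ty":0,"tz":-2,"ax":0,"ay":0,"az":0,"jaw":0},{"tx":0,"ty":0,"tz":-3,"ax":0,"ay":0,"az":0,"jaw":0},{"tx":0,"ty":0,"tz":-4,"ax":0,"ay":0,"az":0,"jaw":0},{"tx":0,"ty":0,"tz":-5,"ax":0,"ay":0,"az":0,"jaw":0},{"tx":0,"ty":0,"tz":-5,"ax":0,"ay":0,"az":0,"jaw":0},{"tx":0,"ty":0,"tz":-5,"ax":0,"ay":0,"az":0,"jaw":0},{"tx":0,"ty":0,"tz":0,"ax":0,"ay":0,"az":0,"jaw":0}]'
python3 path.py 445 -322 -45 75 12 128 150 22
```

```text
t: 25.42
ee_pos: [499.2, -206.1, 38.5]
orientation: [-2.345, 2.088, -0.014]
ft_force: [-1.5, -0.8, 6.5]
width: 7.5
t: 26.3
ee_pos: [499.4, -205.7, 282.1]
orientation: [-2.343, 2.086, -0.025]
ft_force: [-0.1, 0.1, 0.5]
width: 7.9
t 26.3 tcp [ 499.4 -205.7  282.1] x [ 0.115 -0.993  0.009] y [-0.993 -0.116 -0.014] z [ 0.015 -0.007 -1.   ] w 7.9 F [-0.1  0.1  0.5] q [-0.41  0.22  1.77 -0.    1.13  1.04]
fit [304.5   1.5 567.9  77.  482.4 308.   11.6] rms 0.61
goal [ 469. -346.  284.] q [-0.52  0.34  2.44  3.45  0.95  1.45] cost 0.0
1 shift [-4.21 -0.87  1.16] turn [ 2.7 -7.8  5.4] | tcp [ 504. -163.  270.] tip [ 634. -161.  277.]
2 shift [-3.9  -0.7   1.11] turn [ 2.5 -7.6  5.7] | tcp [ 510. -123.  265.] tip [ 639. -134.  275.]
3 shift [-3.58 -0.57  1.02] turn [ 2.4 -7.5  6. ] | tcp [519. -86. 265.] tip [ 646. -112.  276.]
4 shift [-3.26 -0.51  0.9 ] turn [ 2.4 -7.3  6.3] | tcp [530. -55. 270.] tip [654. -95. 279.]
5 shift [-2.95 -0.5   0.75] turn [ 2.4 -7.1  6.6] | tcp [544. -28. 279.] tip [661. -83. 284.]
6 shift [-2.66 -0.54  0.58] turn [ 2.4 -7.   6.8] | tcp [558.  -8. 291.] tip [669
[... 892 characters left out ...]
ft [-2.28 -2.54 -1.32] turn [ 3.7 -6.5  7. ] | tcp [ 641. -158.  378.] tip [ 635. -227.  268.]
17 shift [-2.53 -2.71 -1.43] turn [ 3.8 -6.6  6.9] | tcp [ 627. -194.  369.] tip [ 612. -249.  253.]
18 shift [-2.83 -2.83 -1.51] turn [ 3.8 -6.8  6.7] | tcp [ 607. -230.  357.] tip [ 586. -270.  236.]
19 shift [-3.15 -2.9  -1.57] turn [ 3.8 -6.9  6.5] | tcp [ 581. -264.  342.] tip [ 556. -288.  217.]
20 shift [-3.5  -2.92 -1.59] turn [ 3.7 -7.1  6.3] | tcp [ 549. -295.  324.] tip [ 522. -303.  198.]
21 shift [-3.85 -2.89 -1.59] turn [ 3.6 -7.3  6.1] | tcp [ 512. -323.  305.] tip [ 485. -314.  178.]
22 shift [-4.21 -2.8  -1.56] turn [ 3.4 -7.5  5.9] | tcp [ 469. -346.  284.] tip [ 445. -322.  158.]
```

```bash
python3 path.py 442 -311 -45 84 8 125 150 22
```

```text
t 26.3 tcp [ 499.4 -205.7  282.1] x [ 0.115 -0.993  0.009] y [-0.993 -0.116 -0.014] z [ 0.015 -0.007 -1.   ] w 7.9 F [-0.1  0.1  0.5] q [-0.41  0.22  1.77 -0.    1.13  1.04]
fit [304.5   1.4 567.9  76.9 482.4 308.1  11.7] rms 0.59
goal [ 454. -323.  286.] q [-0.47  0.48  2.51  3.47  1.33  1.52] cost 0.0
1 shift [-4.77 -0.3   1.62] turn [ 1.3 -8.6  5.4] | tcp [ 497. -158.  265.] tip [ 627. -156.  269.]
2 shift [-4.4  -0.1   1.57] turn [ 1.1 -8.5  5.7] | tcp [ 498. -113.  256.] tip [ 627. -123.  260.]
3 shift [-4.02  0.04  1.49] turn [ 1.  -8.3  6. ] | tcp [501. -70. 254.] tip [629. -94. 255.]
4 shift [-3.64  0.1   1.35] turn [ 1.  -8.2  6.2] | tcp [507. -32. 257.] tip [632. -69. 253.]
5 shift [-3.28  0.1   1.19] turn [ 1.  -8.   6.4] | tcp [516.   1. 265.] tip [636. -48. 254.]
6 shift [-2.95  0.03  0.98] turn [ 1.1 -7.9  6.6] | tcp [527.  27. 277.] tip [641. -33. 257.]
7 shift [-2.66 -0.1   0.75] turn [ 1.2 -7.7  6.8] | tcp [541.  46. 292.] tip [647. -22. 262.]
8 shift [-2.43 -0.27  0.5 ] turn [ 1.4 -7.6  6.9] | tcp [556.  58. 307.] tip [654. -18. 266.]
9 shift [-2.25 -0.49  0.23] tur
[... 642 characters left out ...]
ft [-2.87 -2.1  -1.55] turn [ 3.1 -7.8  5.5] | tcp [ 630. -102.  368.] tip [ 643. -154.  249.]
17 shift [-3.18 -2.22 -1.71] turn [ 3.1 -8.   5.1] | tcp [ 618. -142.  360.] tip [ 624. -183.  237.]
18 shift [-3.54 -2.28 -1.84] turn [ 3.1 -8.2  4.7] | tcp [ 600. -183.  348.] tip [ 599. -213.  222.]
19 shift [-3.91 -2.28 -1.94] turn [ 3.1 -8.4  4.3] | tcp [ 574. -222.  334.] tip [ 569. -242.  206.]
20 shift [-4.3  -2.22 -1.99] turn [ 3.  -8.6  3.8] | tcp [ 541. -260.  319.] tip [ 533. -268.  189.]
21 shift [-4.68 -2.1  -2.  ] turn [ 2.8 -8.7  3.3] | tcp [ 501. -294.  303.] tip [ 491. -293.  173.]
22 shift [-5.05 -1.92 -1.97] turn [ 2.5 -8.9  2.9] | tcp [ 454. -323.  286.] tip [ 444. -313.  157.]
```

```bash
python3 -m inch '[{"tx":-4.77,"ty":-0.3,"tz":1.62,"ax":1.3,"ay":-8.6,"az":5.4,"jaw":0},{"tx":-4.4,"ty":-0.1,"tz":1.57,"ax":1.1,"ay":-8.5,"az":5.7,"jaw":0},{"tx":-4.02,"ty":0.04,"tz":1.49,"ax":1,"ay":-8.3,"az":6,"jaw":0},{"tx":-3.64,"ty":0.1,"tz":1.35,"ax":1,"ay":-8.2,"az":6.2,"jaw":0},{"tx":-3.28,"ty":0.1,"tz":1.19,"ax":1,"ay":-8,"az":6.4,"jaw":0},{"tx":-2.95,"ty":0.03,"tz":0.98,"ax":1.1,"ay":-7.9,"az":6.6,"jaw":0},{"tx":-2.66,"ty":-0.1,"tz":0.75,"ax":1.2,"ay":-7.7,"az":6.8,"jaw":0},{"tx":-2.43,"ty":-0.27,"tz":0.5,"ax":1.4,"ay":-7.6,"az":6.9,"jaw":0},{"tx":-2.25,"ty":-0.49,"tz":0.23,"ax":1.6,"ay":-7.5,"az":6.9,"jaw":0},{"tx":-2.14,"ty":-0.73,"tz":-0.04,"ax":1.8,"ay":-7.5,"az":6.9,"jaw":0},{"tx":-2.09,"ty":-0.99,"tz":-0.32,"ax":2.1,"ay":-7.4,"az":6.8,"jaw":0}]'
python3 -m inch '[{"tx":-2.12,"ty":-1.25,"tz":-0.6,"ax":2.3,"ay":-7.5,"az":6.6,"jaw":0},{"tx":-2.21,"ty":-1.5,"tz":-0.87,"ax":2.5,"ay":-7.5,"az":6.4,"jaw":0},{"tx":-2.37,"ty":-1.73,"tz":-1.12,"ax":2.8,"ay":-7.6,"az":6.2,"jaw":0},{"tx":-2.59,"ty":-1.94,"tz":-1.35,"ax":2.9,"ay":-7.7,"az":5.9,"jaw":0},{"tx":-2.87,"ty":-2.1,"tz":-1.55,"ax":3.1,"ay":-7.8,"az":5.5,"jaw":0},{"tx":-3.18,"ty":-2.22,"tz":-1.71,"ax":3.1,"ay":-8,"az":5.1,"jaw":0},{"tx":-3.54,"ty":-2.28,"tz":-1.84,"ax":3.1,"ay":-8.2,"az":4.7,"jaw":0},{"tx":-3.91,"ty":-2.28,"tz":-1.94,"ax":3.1,"ay":-8.4,"az":4.3,"jaw":0},{"tx":-4.3,"ty":-2.22,"tz":-1.99,"ax":3,"ay":-8.6,"az":3.8,"jaw":0},{"tx":-4.68,"ty":-2.1,"tz":-2,"ax":2.8,"ay":-8.7,"az":3.3,"jaw":0},{"tx":-5.05,"ty":-1.92,"tz":-1.97,"ax":2.5,"ay":-8.9,"az":2.9,"jaw":0},{"tx":0,"ty":0,"tz":0,"ax":0,"ay":0,"az":0,"jaw":0}]'
python3 tip.py 442 -311 8 125 84; python3 pot.py|tail -2
cat > look.py <<'E'
import cv2,numpy as np,sys
b=cv2.imread('pics/scenep.png')[170:320,270:470]
t=cv2.imread('pics/topp.png')[150:300,310:510]
cv2.imwrite('pics/'+sys.argv[1],cv2.resize(np.hstack([b,t]),None,fx=2,fy=2,interpolation=cv2.INTER_CUBIC))
E
python3 look.py s5.png
```

```text
t: 27.68
ee_pos: [602.2, 46.2, 346.8]
orientation: [-0.133, 1.867, 1.034]
ft_force: [-0.3, 0.1, -0.4]
width: 7.7
t: 29.18
ee_pos: [449.7, -321.2, 279.9]
orientation: [1.592, 0.66, 0.582]
ft_force: [0.8, 0.4, 0.6]
width: 7.6
t 29.18 tcp [ 449.7 -321.2  279.9] x [ 0.708  0.706 -0.003] y [ 0.086 -0.081  0.993] z [ 0.701 -0.704 -0.118] w 7.6 F [0.8 0.4 0.6] q [-0.46  0.5   2.51  3.47  1.33  1.53]
lean deg 6.8 C [ 444. -316.  281.] tip [ 433. -305.  157.]
to goal world [   5.   -2. -144.] tool xy-part [0.2  0.06 0.52] down per 1cm [ 0.003 -0.993  0.118] need cm down 14.37
rotvec to ideal (tool,deg) [-0.8 -0.   0.2]
top 0.51 rim n 30 [ 450.  -313.5   25.5] all [ 455. -312.   45.]
scene 0.77 rim n 218 [ 444.6 -321.3   30.4] all [ 439. -328.   57.]
```

View pics/s5.png

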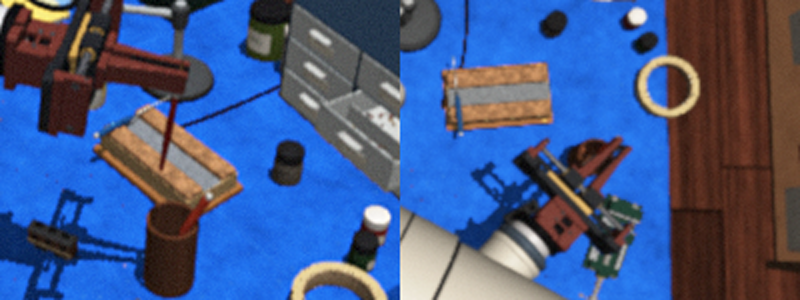

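The brush hangs handle-down over the pot, and the driver leans to the far side. Lowering now.

```bash
python3 -m inch '[{"tx":0.2,"ty":0,"tz":0.5,"ax":0,"ay":0,"az":0,"jaw":0},{"tx":0,"ty":-3,"tz":0.36,"ax":0,"ay":0,"az":0,"jaw":0},{"tx":0,"ty":-3,"tz":0.36,"ax":0,"ay":0,"az":0,"jaw":0},{"tx":0,"ty":-3,"tz":0.36,"ax":0,"ay":0,"az":0,"jaw":0},{"tx":0,"ty":-2.5,"tz":0.3,"ax":0,"ay":0,"az":0,"jaw":0},{"tx":0,"ty":-1.5,"tz":0.18,"ax":0,"ay":0,"az":0,"jaw":0},{"tx":0,"ty":-1.0,"tz":0.12,"ax":0,"ay":0,"az":0,"jaw":0},{"tx":0,"ty":0,"tz":0,"ax":0,"ay":0,"az":0,"jaw":0}]'
python3 -m inch '[{"tx":0,"ty":0,"tz":0,"ax":0,"ay":0,"az":0,"jaw":0.2},{"tx":0,"ty":0,"tz":0,"ax":0,"ay":0,"az":0,"jaw":0.25},{"tx":0,"ty":0,"tz":0,"ax":0,"ay":0,"az":0,"jaw":0.25},{"tx":0,"ty":0,"tz":-2,"ax":0,"ay":0,"az":0,"jaw":0.25},{"tx":0,"ty":0,"tz":-4,"ax":0,"ay":0,"az":0,"jaw":0.25},{"tx":0,"ty":2,"tz":-4,"ax":0,"ay":0,"az":0,"jaw":0.3},{"tx":0,"ty":5,"tz":-0.6,"ax":0,"ay":0,"az":0,"jaw":0.35},{"tx":0,"ty":5,"tz":-0.6,"ax":0,"ay":0,"az":0,"jaw":0.35},{"tx":0,"ty":5,"tz":-0.6,"ax":0,"ay":0,"az":0,"jaw":0.35},{"tx":0,"ty":0,"tz":0,"ax":0,"ay":0,"az":0,"jaw":0.35},{"tx":0,"ty":0,"tz":0,"ax":0,"ay":0,"az":0,"jaw":0.35}]'
python3 pot.py; python3 look.py s6.png; python3 back.py 491.5 -112.2 200 -83.2 23
```

```text
t: 30.38
ee_pos: [457.2, -324.6, 140.1]
orientation: [1.587, 0.659, 0.586]
ft_force: [1.0, 0.2, -0.4]
width: 7.5
t: 31.75
ee_pos: [430.6, -263.6, 298.7]
orientation: [1.58, 0.636, 0.571]
ft_force: [0.3, -0.6, -0.1]
width: 30.5
t 31.75 tcp [ 430.6 -263.6  298.7] x [ 0.723  0.691 -0.003] y [ 0.072 -0.07   0.995] z [ 0.687 -0.72  -0.101] w 30.5 F [ 0.3 -0.6 -0.1] q [-0.24  0.45  2.58  3.72  1.37  1.5 ]
top 0.81 rim n 51 [ 443.2 -321.    28.7] all [ 445. -319.   54.]
scene 0.89 rim n 211 [ 445.6 -320.9   31.4] all [ 439. -328.   57.]
t 31.95 tcp [ 430.5 -263.6  295.4] x [ 0.723  0.691 -0.007] y [ 0.079 -0.072  0.994] z [ 0.686 -0.719 -0.106] w 31.0 F [ 0.5  1.  -0.8] q [-0.24  0.45  2.58  3.72  1.37  1.5 ]
fit [307.3   1.3 566.4  77.9 483.3 308.2  11.6] rms 0.65
q [-0.25  0.28  1.91 -0.    0.95  1.2 ] cost 0.0
1 shift [5.67 0.98 0.76] turn [-1.5  9.2 -1.7] | tcp [ 479. -230.  303.] tip [ 468. -226.  174.]
2 shift [5.41 1.14 0.87] turn [-1.7  9.1 -2.1] | tcp [ 519. -193.  313.] tip [ 509. -195.  183.]
3 shift [5.12 1.26 0.95] turn [-1.9  8.9 -2.6] | tcp [ 552. -152.  323.] tip [ 544. -161
[... 1184 characters left out ...]
 144. 236.] tip [590.  79. 188.]
17 shift [ 2.75 -0.83 -0.92] turn [ 0.   7.5 -6.8] | tcp [477. 122. 219.] tip [587.  64. 182.]
18 shift [ 2.94 -1.02 -1.11] turn [ 0.2  7.6 -6.7] | tcp [469.  93. 205.] tip [586.  45. 177.]
19 shift [ 3.17 -1.16 -1.29] turn [ 0.3  7.7 -6.7] | tcp [465.  59. 194.] tip [588.  21. 175.]
20 shift [ 3.44 -1.26 -1.44] turn [ 0.4  7.8 -6.6] | tcp [465.  20. 187.] tip [592.  -5. 175.]
21 shift [ 3.74 -1.31 -1.57] turn [ 0.4  7.9 -6.5] | tcp [470. -22. 185.] tip [599. -34. 180.]
22 shift [ 4.05 -1.29 -1.66] turn [ 0.4  8.  -6.3] | tcp [479. -67. 189.] tip [609. -65. 188.]
23 shift [ 4.38 -1.21 -1.71] turn [ 0.3  8.1 -6.2] | tcp [ 492. -112.  200.] tip [621. -97. 200.]
```

View pics/s6.png

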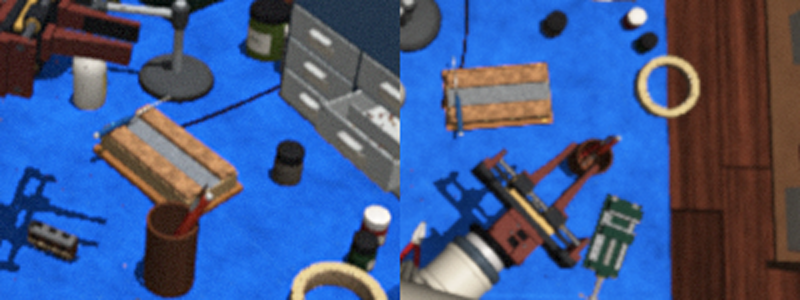

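```bash
python3 back.py 491.5 -112.2 290 -83.2 23 | cut -c1-90
```

```text
t 31.95 tcp [ 430.5 -263.6  295.4] x [ 0.723  0.691 -0.007] y [ 0.079 -0.072  0.994] z [ 0
fit [308.1   1.3 566.   78.1 483.6 308.3  11.6] rms 0.64
q [-0.25  0.16  1.83 -0.    1.15  1.2 ] cost 0.0
1 shift [5.76 1.62 0.88] turn [-2.4  9.2 -1.4] | tcp [ 480. -231.  310.] tip [ 472. -228. 
2 shift [5.47 1.8  1.01] turn [-2.7  9.  -1.8] | tcp [ 522. -194.  326.] tip [ 517. -197. 
3 shift [5.14 1.94 1.11] turn [-2.9  8.9 -2.3] | tcp [ 557. -153.  343.] tip [ 556. -164. 
4 shift [4.8  2.02 1.16] turn [-3.   8.7 -2.8] | tcp [ 584. -110.  359.] tip [ 588. -129. 
5 shift [4.45 2.04 1.18] turn [-3.1  8.6 -3.3] | tcp [603. -66. 374.] tip [613. -93. 247.]
6 shift [4.1  2.01 1.16] turn [-3.1  8.4 -3.8] | tcp [614. -22. 386.] tip [632. -57. 262.]
7 shift [3.76 1.93 1.09] turn [-3.   8.3 -4.3] | tcp [619.  21. 395.] tip [644. -22. 275.]
8 shift [3.44 1.8  0.99] turn [-2.9  8.1 -4.7] | tcp [617.  60. 400.] tip [651.  11. 285.]
9 shift [3.15 1.62 0.85] turn [-2.7  8.  -5.1] | tcp [609.  96. 401.] tip [654.  41. 292.]
10 shift [2.89 1.4  0.67] turn [-2.5  7.9 -5.4] | tcp [597. 126. 397.] tip [652.  67
[... 489 characters left out ...]
] turn [-0.7  8.  -6.2] | tcp [497. 158. 311.] tip [609. 105. 2
17 shift [ 2.72 -0.45 -1.18] turn [-0.4  8.1 -6.1] | tcp [486. 136. 294.] tip [604.  90. 2
18 shift [ 2.94 -0.64 -1.45] turn [-0.2  8.2 -5.9] | tcp [478. 106. 280.] tip [601.  70. 2
19 shift [ 3.22 -0.77 -1.69] turn [-0.   8.4 -5.7] | tcp [474.  71. 270.] tip [600.  44. 2
20 shift [ 3.54 -0.86 -1.91] turn [ 0.1  8.5 -5.5] | tcp [473.  30. 265.] tip [602.  13. 2
21 shift [ 3.9  -0.87 -2.09] turn [ 0.1  8.7 -5.2] | tcp [476. -15. 266.] tip [606. -21. 2
22 shift [ 4.28 -0.83 -2.24] turn [ 0.1  8.8 -4.9] | tcp [482. -63. 274.] tip [612. -58. 2
23 shift [ 4.67 -0.71 -2.34] turn [-0.   9.  -4.6] | tcp [ 492. -112.  290.] tip [621. -97
```

```bash
python3 -m inch '[{"tx":5.76,"ty":1.62,"tz":0.88,"ax":-2.4,"ay":9.2,"az":-1.4,"jaw":0.4},{"tx":5.47,"ty":1.8,"tz":1.01,"ax":-2.7,"ay":9,"az":-1.8,"jaw":0.4},{"tx":5.14,"ty":1.94,"tz":1.11,"ax":-2.9,"ay":8.9,"az":-2.3,"jaw":0.4},{"tx":4.8,"ty":2.02,"tz":1.16,"ax":-3,"ay":8.7,"az":-2.8,"jaw":0.4},{"tx":4.45,"ty":2.04,"tz":1.18,"ax":-3.1,"ay":8.6,"az":-3.3,"jaw":0.4},{"tx":4.1,"ty":2.01,"tz":1.16,"ax":-3.1,"ay":8.4,"az":-3.8,"jaw":0.4},{"tx":3.76,"ty":1.93,"tz":1.09,"ax":-3,"ay":8.3,"az":-4.3,"jaw":0.4},{"tx":3.44,"ty":1.8,"tz":0.99,"ax":-2.9,"ay":8.1,"az":-4.7,"jaw":0.4},{"tx":3.15,"ty":1.62,"tz":0.85,"ax":-2.7,"ay":8,"az":-5.1,"jaw":0.4},{"tx":2.89,"ty":1.4,"tz":0.67,"ax":-2.5,"ay":7.9,"az":-5.4,"jaw":0.4},{"tx":2.69,"ty":1.15,"tz":0.46,"ax":-2.2,"ay":7.9,"az":-5.7,"jaw":0.4},{"tx":2.54,"ty":0.88,"tz":0.22,"ax":-1.9,"ay":7.8,"az":-5.9,"jaw":0.4}]'
python3 -m inch '[{"tx":2.44,"ty":0.6,"tz":-0.04,"ax":-1.6,"ay":7.8,"az":-6.1,"jaw":0.4},{"tx":2.41,"ty":0.31,"tz":-0.32,"ax":-1.3,"ay":7.8,"az":-6.2,"jaw":0.4},{"tx":2.45,"ty":0.04,"tz":-0.61,"ax":-1,"ay":7.9,"az":-6.2,"jaw":0.4},{"tx":2.55,"ty":-0.22,"tz":-0.9,"ax":-0.7,"ay":8,"az":-6.2,"jaw":0.4},{"tx":2.72,"ty":-0.45,"tz":-1.18,"ax":-0.4,"ay":8.1,"az":-6.1,"jaw":0.4},{"tx":2.94,"ty":-0.64,"tz":-1.45,"ax":-0.2,"ay":8.2,"az":-5.9,"jaw":0.4},{"tx":3.22,"ty":-0.77,"tz":-1.69,"ax":0,"ay":8.4,"az":-5.7,"jaw":0.4},{"tx":3.54,"ty":-0.86,"tz":-1.91,"ax":0.1,"ay":8.5,"az":-5.5,"jaw":0.4},{"tx":3.9,"ty":-0.87,"tz":-2.09,"ax":0.1,"ay":8.7,"az":-5.2,"jaw":0.4},{"tx":4.28,"ty":-0.83,"tz":-2.24,"ax":0.1,"ay":8.8,"az":-4.9,"jaw":0.4},{"tx":4.67,"ty":-0.71,"tz":-2.34,"ax":0,"ay":9,"az":-4.6,"jaw":0.4},{"tx":0,"ty":0,"tz":0,"ax":0,"ay":0,"az":0,"jaw":0.4}]'
python3 fix.py 491 -112.3 100 -83.2; python3 c.py
```

```text
t: 33.45
ee_pos: [562.5, 168.1, 378.7]
orientation: [-0.252, 1.847, 1.226]
ft_force: [-0.1, 0.3, 0.7]
width: 35.5
t: 34.95
ee_pos: [491.0, -112.2, 291.3]
orientation: [-2.344, 2.087, 0.003]
ft_force: [-0.6, -0.1, 0.1]
width: 35.1
t 34.95 tcp [ 491.  -112.2  291.3] x [ 0.115 -0.993 -0.003] y [-0.993 -0.115 -0.001] z [ 0.     0.004 -1.   ] w 35.1 F [-0.6 -0.1  0.1] q [-0.25  0.16  1.82  0.    1.15  1.2 ]
shift cm [7.000e-02 1.000e-02 1.913e+01] turn [-0.1  0.2 -0.2]
t 34.95 tcp [ 491.  -112.2  291.3] x [ 0.115 -0.993 -0.003] y [-0.993 -0.115 -0.001] z [ 0.     0.004 -1.   ] w 35.1 F [-0.6 -0.1  0.1] q [-0.25  0.16  1.82  0.    1.15  1.2 ]
screwdriver_a 0.66 n 333 line pt [ 514.  -108.2] ang 5.4 near end [ 479.9 -111.5] far [ 545.5 -105.2]
screwdriver_a 0.53 n 223 line pt [ 461.4 -336.3] ang -42.1 near end [ 447.  -323.3] far [ 475.6 -349.1]
brush_a 0.69 n 169 line pt [ 468.8 -328.4] ang -51.6 near end [ 460.3 -317.7] far [ 476.7 -338.4]
brush_a 0.26 n 6535 line pt [539.6 111.6] ang -43.9 near end [471.8 176.7] far [587.  66.]
```

```bash
python3 -m inch '[{"tx":-0.05,"ty":0.2,"tz":5,"ax":0,"ay":0.2,"az":0,"jaw":0.4},{"tx":0,"ty":0,"tz":5,"ax":0,"ay":0,"az":0,"jaw":0.4},{"tx":0,"ty":0,"tz":5,"ax":0,"ay":0,"az":0,"jaw":0.4},{"tx":0,"ty":0,"tz":4,"ax":0,"ay":0,"az":0,"jaw":0.4},{"tx":0,"ty":0,"tz":3,"ax":0,"ay":0,"az":0,"jaw":0.4},{"tx":0,"ty":0,"tz":2.4,"ax":0,"ay":0,"az":0,"jaw":0.4},{"tx":0,"ty":0,"tz":1.2,"ax":0,"ay":0,"az":0,"jaw":0.4},{"tx":0,"ty":0,"tz":0,"ax":0,"ay":0,"az":0,"jaw":0.4},{"tx":0,"ty":0,"tz":0,"ax":0,"ay":0,"az":0,"jaw":0},{"tx":0,"ty":0,"tz":0,"ax":0,"ay":0,"az":0,"jaw":0},{"tx":0,"ty":0,"tz":0,"ax":0,"ay":0,"az":0,"jaw":0},{"tx":0,"ty":0,"tz":0,"ax":0,"ay":0,"az":0,"jaw":0}]'
python3 -m inch '[{"tx":0,"ty":0,"tz":0,"ax":0,"ay":0,"az":0,"jaw":0},{"tx":0,"ty":0,"tz":-2,"ax":0,"ay":0,"az":0,"jaw":0},{"tx":0,"ty":0,"tz":-3,"ax":0,"ay":0,"az":0,"jaw":0},{"tx":0,"ty":0,"tz":-4,"ax":0,"ay":0,"az":0,"jaw":0},{"tx":0,"ty":0,"tz":-5,"ax":0,"ay":0,"az":0,"jaw":0},{"tx":0,"ty":0,"tz":-5,"ax":0,"ay":0,"az":0,"jaw":0},{"tx":0,"ty":0,"tz":-5,"ax":0,"ay":0,"az":0,"jaw":0},{"tx":0,"ty":0,"tz":0,"ax":0,"ay":0,"az":0,"jaw":0}]'
python3 - <<'E'
import sys; sys.path.insert(0,'.')
from h import *
im,d,c=img('wrist','w4.png')
v,u=np.nonzero(d>0); P=world(c,u,v,d[v,u],True)
s=(np.hypot(P[:,0]-445,P[:,1]+321)<75)&(P[:,2]>100)&(P[:,2]<170)
Q=P[s]; C=im[v,u][s]
for i in np.argsort(-Q[:,2])[::max(1,len(Q)//25)]: print(np.round(Q[i]),C[i])
E
python3 path.py 438 -315 -45 84 12 118 160 22|cut -c1-100
```

```text
t: 36.6
ee_pos: [489.8, -111.8, 37.3]
orientation: [-2.345, 2.087, -0.007]
ft_force: [-0.6, 0.7, 4.5]
width: 9.3
t: 37.6
ee_pos: [490.6, -112.0, 280.5]
orientation: [-2.343, 2.085, -0.016]
ft_force: [-0.4, -0.3, -1.1]
width: 9.5
[ 476. -339.  146.] [147 135 155]
[ 476. -338.  140.] [111  85 141]
[ 473. -338.  139.] [118  95 137]
[ 474. -337.  138.] [106  91 140]
[ 469. -346.  137.] [159 159 168]
[ 470. -342.  136.] [161  81 121]
[ 475. -344.  135.] [132  92 144]
[ 472. -333.  133.] [102  91 148]
[ 466. -344.  132.] [148  95 158]
[ 471. -333.  131.] [102  91 148]
[ 465. -343.  129.] [133 104 189]
[ 469. -341.  129.] [117  91 139]
[ 472. -332.  127.] [ 96  95 163]
[ 465. -340.  125.] [139  75 130]
[ 474. -332.  122.] [ 79 136 236]
[ 474. -332.  120.] [ 89 135 231]
[ 470. -329.  119.] [108 119 184]
[ 462. -338.  117.] [146  83 144]
[ 468. -329.  116.] [120 124 185]
[ 466. -330.  114.] [128 109 174]
[ 466. -328.  112.] [119 116 183]
[ 468. -327.  110.] [118 129 196]
[ 472. -329.  108.] [ 95 105 190]
[ 463. -334.  107.] [129 100 170]
[ 463. -334.  105.] [128  92 167]
[ 464. -328.  103.] [
[... 1732 characters left out ...]
shift [-3.44 -2.18 -1.61] turn [ 2.8 -8.3  5.2] | tcp [623. -77. 369.] tip [ 635. -124.  248.]
17 shift [-3.76 -2.26 -1.72] turn [ 2.8 -8.5  4.8] | tcp [ 613. -123.  361.] tip [ 619. -160.  237.]
18 shift [-4.09 -2.29 -1.8 ] turn [ 2.9 -8.6  4.4] | tcp [ 597. -169.  350.] tip [ 596. -196.  223.]
19 shift [-4.44 -2.27 -1.85] turn [ 2.9 -8.8  3.9] | tcp [ 572. -214.  337.] tip [ 567. -231.  208.]
20 shift [-4.78 -2.2  -1.86] turn [ 2.8 -9.   3.5] | tcp [ 540. -257.  322.] tip [ 532. -264.  192.]
21 shift [-5.11 -2.09 -1.84] turn [ 2.6 -9.2  3.1] | tcp [ 499. -296.  305.] tip [ 490. -294.  176.]
22 shift [-5.43 -1.92 -1.78] turn [ 2.4 -9.3  2.7] | tcp [ 452. -329.  289.] tip [ 443. -320.  160.]
```

```bash
python3 -m inch '[{"tx":-4.24,"ty":0.43,"tz":1.53,"ax":0,"ay":-8.5,"az":5.5,"jaw":0},{"tx":-3.87,"ty":0.46,"tz":1.42,"ax":0,"ay":-8.4,"az":5.8,"jaw":0},{"tx":-3.53,"ty":0.43,"tz":1.28,"ax":0,"ay":-8.3,"az":6,"jaw":0},{"tx":-3.21,"ty":0.34,"tz":1.11,"ax":0.1,"ay":-8.1,"az":6.3,"jaw":0},{"tx":-2.93,"ty":0.2,"tz":0.9,"ax":0.3,"ay":-8,"az":6.4,"jaw":0},{"tx":-2.69,"ty":0.02,"tz":0.67,"ax":0.5,"ay":-7.9,"az":6.6,"jaw":0},{"tx":-2.51,"ty":-0.19,"tz":0.43,"ax":0.7,"ay":-7.8,"az":6.7,"jaw":0},{"tx":-2.39,"ty":-0.43,"tz":0.17,"ax":0.9,"ay":-7.8,"az":6.7,"jaw":0},{"tx":-2.33,"ty":-0.69,"tz":-0.09,"ax":1.2,"ay":-7.8,"az":6.7,"jaw":0},{"tx":-2.33,"ty":-0.95,"tz":-0.36,"ax":1.5,"ay":-7.8,"az":6.6,"jaw":0},{"tx":-2.39,"ty":-1.21,"tz":-0.61,"ax":1.8,"ay":-7.8,"az":6.5,"jaw":0}]'
python3 -m inch '[{"tx":-2.5,"ty":-1.46,"tz":-0.85,"ax":2,"ay":-7.8,"az":6.3,"jaw":0},{"tx":-2.67,"ty":-1.69,"tz":-1.08,"ax":2.2,"ay":-7.9,"az":6.1,"jaw":0},{"tx":-2.89,"ty":-1.89,"tz":-1.28,"ax":2.5,"ay":-8,"az":5.8,"jaw":0},{"tx":-3.15,"ty":-2.05,"tz":-1.46,"ax":2.6,"ay":-8.2,"az":5.5,"jaw":0},{"tx":-3.44,"ty":-2.18,"tz":-1.61,"ax":2.8,"ay":-8.3,"az":5.2,"jaw":0},{"tx":-3.76,"ty":-2.26,"tz":-1.72,"ax":2.8,"ay":-8.5,"az":4.8,"jaw":0},{"tx":-4.09,"ty":-2.29,"tz":-1.8,"ax":2.9,"ay":-8.6,"az":4.4,"jaw":0},{"tx":-4.44,"ty":-2.27,"tz":-1.85,"ax":2.9,"ay":-8.8,"az":3.9,"jaw":0},{"tx":-4.78,"ty":-2.2,"tz":-1.86,"ax":2.8,"ay":-9,"az":3.5,"jaw":0},{"tx":-5.11,"ty":-2.09,"tz":-1.84,"ax":2.6,"ay":-9.2,"az":3.1,"jaw":0},{"tx":-5.43,"ty":-1.92,"tz":-1.78,"ax":2.4,"ay":-9.3,"az":2.7,"jaw":0},{"tx":0,"ty":0,"tz":0,"ax":0,"ay":0,"az":0,"jaw":0}]'
python3 pot.py|tail -2; python3 look.py s7.png; python3 tip.py 438 -315 12 123 84
```

```text
t: 39.02
ee_pos: [579.3, 94.5, 346.9]
orientation: [-0.128, 1.916, 1.122]
ft_force: [0.7, 0.8, -0.6]
width: 9.4
t: 40.52
ee_pos: [448.8, -328.1, 285.2]
orientation: [1.59, 0.663, 0.58]
ft_force: [0.4, -0.3, 0.1]
width: 9.3
top 0.47 rim n 1 [668.3 -28.1   0. ] all [560.  95. 128.]
scene 0.88 rim n 169 [ 444.8 -322.6   28.7] all [ 438. -330.   55.]
t 40.73 tcp [ 451.6 -328.2  287.9] x [ 0.705  0.709 -0.005] y [ 0.082 -0.075  0.994] z [ 0.704 -0.701 -0.111] w 9.5 F [-0.2 -0.2  0.2] q [-0.49  0.47  2.51  3.44  1.31  1.52]
lean deg 6.4 C [ 443. -320.  289.] tip [ 433. -311.  167.]
to goal world [   2.   -1. -154.] tool xy-part [0.02 0.02 0.21] down per 1cm [ 0.005 -0.994  0.111] need cm down 15.4
rotvec to ideal (tool,deg) [-0.4 -0.   0.3]
```

```bash
python3 -m inch '[{"tx":0,"ty":-3,"tz":0.5,"ax":0,"ay":0,"az":0,"jaw":0},{"tx":0,"ty":-3,"tz":0.4,"ax":0,"ay":0,"az":0,"jaw":0},{"tx":0,"ty":-3,"tz":0.33,"ax":0,"ay":0,"az":0,"jaw":0},{"tx":0,"ty":-3,"tz":0.33,"ax":0,"ay":0,"az":0,"jaw":0},{"tx":0,"ty":-1.7,"tz":0.18,"ax":0,"ay":0,"az":0,"jaw":0},{"tx":0,"ty":-1.2,"tz":0.12,"ax":0,"ay":0,"az":0,"jaw":0},{"tx":0,"ty":0,"tz":0,"ax":0,"ay":0,"az":0,"jaw":0}]'
python3 -m inch '[{"tx":0,"ty":0,"tz":0,"ax":0,"ay":0,"az":0,"jaw":0.2},{"tx":0,"ty":0,"tz":0,"ax":0,"ay":0,"az":0,"jaw":0.25},{"tx":0,"ty":0,"tz":0,"ax":0,"ay":0,"az":0,"jaw":0.25},{"tx":0,"ty":0,"tz":-2,"ax":0,"ay":0,"az":0,"jaw":0.25},{"tx":0,"ty":0,"tz":-4,"ax":0,"ay":0,"az":0,"jaw":0.25},{"tx":0,"ty":2,"tz":-3,"ax":0,"ay":0,"az":0,"jaw":0.3},{"tx":0,"ty":5,"tz":-0.6,"ax":0,"ay":0,"az":0,"jaw":0.35},{"tx":0,"ty":5,"tz":-0.6,"ax":0,"ay":0,"az":0,"jaw":0.35},{"tx":0,"ty":5,"tz":-0.6,"ax":0,"ay":0,"az":0,"jaw":0.35},{"tx":0,"ty":0,"tz":0,"ax":0,"ay":0,"az":0,"jaw":0.5},{"tx":0,"ty":0,"tz":0,"ax":0,"ay":0,"az":0,"jaw":0.5}]'
python3 pot.py|tail -2; python3 look.py s7.png
python3 - <<'E'
import sys; sys.path.insert(0,'.')
from h import *
im,d,c=img('top')
for t in ('coal_wagon','glue_bottle','cradle','magnifier'):
    for s,P,r in cloud('top',t,d,c)[:1]:
        if t=='coal_wagon': P=P[(P[:,2]>12)&(P[:,2]<30)]
        b=box(P); print(t,round(s,2),len(P),np.round(np.median(P,0)),'rect',np.round(b[0],1),np.round(b[1]),round(b[2],1))
        if t=='magnifier':
            Q=P[P[:,2]>130]; print('post-top candidates'); 
            F=P[(P[:,2]<26)&(P[:,2]>12)]; print('foot',cv2.minEnclosingCircle(F[:,:2].astype(np.float32)),len(F))
        if t=='cradle':
            Q=P[P[:,2]>38]; print(box(Q))
E
python3 back.py 394 145 250 20 20 | head -4
```

```text
t: 41.6
ee_pos: [452.3, -330.4, 137.5]
orientation: [1.584, 0.661, 0.585]
ft_force: [0.0, -0.3, -0.7]
width: 9.1
t: 42.98
ee_pos: [428.2, -278.1, 298.0]
orientation: [1.578, 0.643, 0.573]
ft_force: [-1.0, 0.3, -0.3]
width: 43.5
t 42.98 tcp [ 428.2 -278.1  298. ] x [ 0.719  0.695 -0.006] y [ 0.074 -0.068  0.995] z [ 0.691 -0.716 -0.1  ] w 43.5 F [-1.   0.3 -0.3] q [-0.31  0.45  2.58  3.64  1.37  1.51]
top 0.75 rim n 61 [ 443.3 -321.8   29.1] all [ 436. -322.   53.]
coal_wagon 0.49 88 [397. 146.  20.] rect [396.4 146.8] [61. 18.] 67.4
glue_bottle 0.56 192 [535.   2.  83.] rect [539.8   4.6] [43. 45.] 3.3
cradle 0.73 113 [395. 147.  19.] rect [396. 147.] [61. 20.] 67.5
((0.0, 0.0), (0.0, 0.0), 0.0)
magnifier 0.7 2031 [587.  67. 123.] rect [598.7  60.7] [137. 346.] 38.2
post-top candidates
foot ((677.2752075195312, -21.585058212280273), 53.88883590698242) 530
t 43.42 tcp [ 428.3 -278.2  295.9] x [ 0.719  0.695 -0.008] y [ 0.078 -0.069  0.995] z [ 0.69  -0.716 -0.104] w 43.6 F [ 0.   0.3 -0.3] q [-0.31  0.45  2.58  3.64  1.37  1.51]
fit [308.4   1.1 566.   78.2 483.8 308.4  11.6] rms 0.61
q [ 0.32  0.08  2.03 -0.    1.03 -0.02] cost 0.0
1 shift [ 7.74  1.54 -0.  ] turn [-2.6 12.  -5.6] | tcp [ 486. -225.  310.] tip [ 472. -230.  181.]
```

View pics/s7.png

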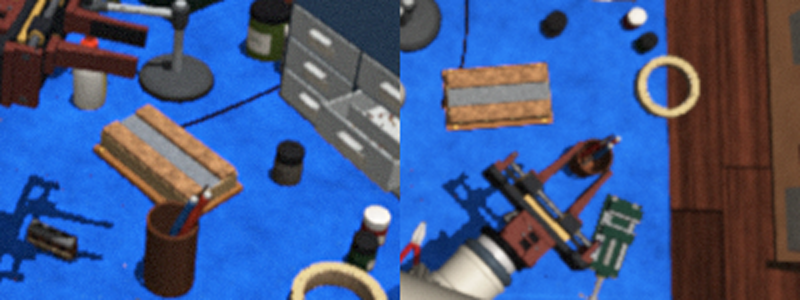

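All three tools stand in the pot, with brush bristles and driver handles up. The foot gives a post axis at (677,-22), which is 200 mm from the cradle's middle, as it should be. Next is the wagon.

```bash
python3 back.py 396 147 250 -23 28 | cut -c1-85
```

```text
t 43.42 tcp [ 428.3 -278.2  295.9] x [ 0.719  0.695 -0.008] y [ 0.078 -0.069  0.995] 
fit [308.6   1.1 565.9  78.3 483.9 308.4  11.6] rms 0.59
q [ 0.33  0.08  2.03 -0.    1.04  0.73] cost 0.0
1 shift [5.56 1.09 0.16] turn [-1.6  8.7 -2.4] | tcp [ 471. -241.  306.] tip [ 460. -
2 shift [5.43 1.32 0.26] turn [-1.9  8.6 -2.7] | tcp [ 507. -200.  317.] tip [ 496. -
3 shift [5.28 1.54 0.37] turn [-2.2  8.4 -3. ] | tcp [ 536. -155.  328.] tip [ 527. -
4 shift [5.1  1.73 0.46] turn [-2.5  8.3 -3.3] | tcp [ 559. -107.  339.] tip [ 553. -
5 shift [4.9  1.9  0.55] turn [-2.8  8.1 -3.6] | tcp [575. -57. 349.] tip [574. -88. 
6 shift [4.68 2.05 0.63] turn [-3.   7.9 -3.9] | tcp [583.  -7. 358.] tip [590. -47. 
7 shift [4.45 2.16 0.69] turn [-3.2  7.8 -4.2] | tcp [585.  42. 365.] tip [601.  -5. 
8 shift [4.2  2.25 0.74] turn [-3.3  7.6 -4.5] | tcp [581.  90. 370.] tip [606.  36. 
9 shift [3.94 2.31 0.77] turn [-3.5  7.4 -4.8] | tcp [571. 135. 373.] tip [607.  76. 
10 shift [3.68 2.33 0.79] turn [-3.6  7.2 -5.1] | tcp [556. 176. 374.] tip [604. 114.
11 shift [3.41 2.33 0.79] turn [-3.6  7.  -5.4] 
[... 799 characters left out ...]
 tip [465. 3
21 shift [ 1.86  1.02 -0.21] turn [-3.1  6.  -7.1] | tcp [327. 290. 258.] tip [453. 3
22 shift [ 1.89  0.86 -0.38] turn [-3.1  6.  -7.1] | tcp [323. 272. 247.] tip [443. 3
23 shift [ 1.96  0.72 -0.56] turn [-3.   6.  -7.1] | tcp [324. 252. 239.] tip [436. 3
24 shift [ 2.06  0.6  -0.74] turn [-2.9  6.  -7.1] | tcp [329. 231. 233.] tip [432. 3
25 shift [ 2.2   0.52 -0.92] turn [-2.9  6.  -7.1] | tcp [340. 209. 231.] tip [431. 3
26 shift [ 2.36  0.47 -1.09] turn [-2.9  6.1 -7. ] | tcp [355. 187. 233.] tip [433. 2
27 shift [ 2.55  0.47 -1.26] turn [-3.   6.1 -6.9] | tcp [374. 166. 239.] tip [439. 2
28 shift [ 2.75  0.51 -1.41] turn [-3.   6.2 -6.8] | tcp [396. 147. 250.] tip [447. 2
```

```bash
python3 -m inch '[{"tx":5.56,"ty":1.09,"tz":0.16,"ax":-1.6,"ay":8.7,"az":-2.4,"jaw":0.5},{"tx":5.43,"ty":1.32,"tz":0.26,"ax":-1.9,"ay":8.6,"az":-2.7,"jaw":0.5},{"tx":5.28,"ty":1.54,"tz":0.37,"ax":-2.2,"ay":8.4,"az":-3,"jaw":0.5},{"tx":5.1,"ty":1.73,"tz":0.46,"ax":-2.5,"ay":8.3,"az":-3.3,"jaw":0.5},{"tx":4.9,"ty":1.9,"tz":0.55,"ax":-2.8,"ay":8.1,"az":-3.6,"jaw":0.5},{"tx":4.68,"ty":2.05,"tz":0.63,"ax":-3,"ay":7.9,"az":-3.9,"jaw":0.5},{"tx":4.45,"ty":2.16,"tz":0.69,"ax":-3.2,"ay":7.8,"az":-4.2,"jaw":0.5},{"tx":4.2,"ty":2.25,"tz":0.74,"ax":-3.3,"ay":7.6,"az":-4.5,"jaw":0.5},{"tx":3.94,"ty":2.31,"tz":0.77,"ax":-3.5,"ay":7.4,"az":-4.8,"jaw":0.5},{"tx":3.68,"ty":2.33,"tz":0.79,"ax":-3.6,"ay":7.2,"az":-5.1,"jaw":0.5}]'
python3 -m inch '[{"tx":3.41,"ty":2.33,"tz":0.79,"ax":-3.6,"ay":7,"az":-5.4,"jaw":0.5},{"tx":3.16,"ty":2.29,"tz":0.77,"ax":-3.7,"ay":6.8,"az":-5.6,"jaw":0.5},{"tx":2.91,"ty":2.23,"tz":0.73,"ax":-3.7,"ay":6.7,"az":-5.9,"jaw":0.5},{"tx":2.68,"ty":2.13,"tz":0.68,"ax":-3.7,"ay":6.5,"az":-6.1,"jaw":0.5},{"tx":2.47,"ty":2.01,"tz":0.6,"ax":-3.6,"ay":6.4,"az":-6.3,"jaw":0.5},{"tx":2.28,"ty":1.87,"tz":0.5,"ax":-3.6,"ay":6.3,"az":-6.5,"jaw":0.5},{"tx":2.13,"ty":1.71,"tz":0.39,"ax":-3.5,"ay":6.2,"az":-6.7,"jaw":0.5},{"tx":2,"ty":1.54,"tz":0.26,"ax":-3.4,"ay":6.1,"az":-6.8,"jaw":0.5},{"tx":1.92,"ty":1.37,"tz":0.12,"ax":-3.3,"ay":6,"az":-6.9,"jaw":0.5}]'
python3 -m inch '[{"tx":1.87,"ty":1.19,"tz":-0.04,"ax":-3.2,"ay":6,"az":-7,"jaw":0.5},{"tx":1.86,"ty":1.02,"tz":-0.21,"ax":-3.1,"ay":6,"az":-7.1,"jaw":0.5},{"tx":1.89,"ty":0.86,"tz":-0.38,"ax":-3.1,"ay":6,"az":-7.1,"jaw":0.5},{"tx":1.96,"ty":0.72,"tz":-0.56,"ax":-3,"ay":6,"az":-7.1,"jaw":0.5},{"tx":2.06,"ty":0.6,"tz":-0.74,"ax":-2.9,"ay":6,"az":-7.1,"jaw":0.5},{"tx":2.2,"ty":0.52,"tz":-0.92,"ax":-2.9,"ay":6,"az":-7.1,"jaw":0.5},{"tx":2.36,"ty":0.47,"tz":-1.09,"ax":-2.9,"ay":6.1,"az":-7,"jaw":0.5},{"tx":2.55,"ty":0.47,"tz":-1.26,"ax":-3,"ay":6.1,"az":-6.9,"jaw":0.5},{"tx":2.75,"ty":0.51,"tz":-1.41,"ax":-3,"ay":6.2,"az":-6.8,"jaw":0.5},{"tx":0,"ty":0,"tz":0,"ax":0,"ay":0,"az":0,"jaw":0.5}]'
python3 fix.py 396 147 100 -23
cat > wag.py <<'E'
from h import *
for cam in sys.argv[1:] if 0 else ('wrist','top'):
    im,d,c=img(cam,cam+'w.png')
    for s,P,r in cloud(cam,'coal_wagon',d,c)[:2]:
        zf=np.percentile(P[:,2],95); Q=P[(P[:,2]>zf-10)]
        b=box(Q); print(cam,round(s,2),np.round(r['location']),len(Q),'top z',round(zf),'rect',np.round(b[0],1),np.round(b[1]),round(b[2],1),'mean',np.round(Q.mean(0),1))
E
python3 wag.py
```

```text
t: 44.68
ee_pos: [554.2, 177.5, 375.5]
orientation: [0.211, 1.703, 1.226]
ft_force: [0.7, 0.1, 0.2]
width: 43.9
t: 45.8
ee_pos: [347.2, 314.2, 285.8]
orientation: [-1.627, 1.689, 1.008]
ft_force: [-0.7, 0.2, -0.9]
width: 43.9
t: 47.05
ee_pos: [395.1, 147.1, 252.6]
orientation: [-3.078, 0.621, -0.0]
ft_force: [-0.6, -0.1, -1.1]
width: 43.7
t 47.05 tcp [395.1 147.1 252.6] x [ 0.922 -0.388 -0.   ] y [-0.388 -0.922 -0.001] z [ 0.     0.001 -1.   ] w 43.7 F [-0.6 -0.1 -1.1] q [0.33 0.07 2.03 0.   1.04 0.72]
shift cm [ 9.000e-02 -1.000e-02  1.526e+01] turn [-0.1  0.   0.2]
wrist 0.91 [322. 172.] 403 top z 23 rect [400.6 147.7] [61. 17.] 68.6 mean [399.6 146.1  20.7]
top 0.36 [272. 188.] 261 top z 160 rect [519.2 129. ] [98. 46.] 51.3 mean [518.8 132.7 156.9]
```

```bash
python3 -m inch '[{"tx":0.48,"ty":-0.2,"tz":4,"ax":0,"ay":0,"az":-1.3,"jaw":0.5},{"tx":0,"ty":0,"tz":5,"ax":0,"ay":0,"az":0,"jaw":0.5},{"tx":0,"ty":0,"tz":5,"ax":0,"ay":0,"az":0,"jaw":0.5},{"tx":0,"ty":0,"tz":4.5,"ax":0,"ay":0,"az":0,"jaw":0.5},{"tx":0,"ty":0,"tz":3.2,"ax":0,"ay":0,"az":0,"jaw":0.5},{"tx":0,"ty":0,"tz":1.7,"ax":0,"ay":0,"az":0,"jaw":0.5},{"tx":0,"ty":0,"tz":0.75,"ax":0,"ay":0,"az":0,"jaw":0.5},{"tx":0,"ty":0,"tz":0,"ax":0,"ay":0,"az":0,"jaw":0.5},{"tx":0,"ty":0,"tz":0,"ax":0,"ay":0,"az":0,"jaw":0.15},{"tx":0,"ty":0,"tz":0,"ax":0,"ay":0,"az":0,"jaw":0.15},{"tx":0,"ty":0,"tz":0,"ax":0,"ay":0,"az":0,"jaw":0.15},{"tx":0,"ty":0,"tz":0,"ax":0,"ay":0,"az":0,"jaw":0.15}]'; python3 fix.py 396 147 100 -21.7
```

```text
t: 48.75
ee_pos: [400.7, 146.8, 11.4]
orientation: [-3.085, 0.586, -0.002]
ft_force: [-0.9, -1.0, 6.2]
width: 17.6
t 48.75 tcp [400.7 146.8  11.4] x [ 0.93  -0.367  0.001] y [-0.367 -0.93  -0.001] z [ 0.001  0.001 -1.   ] w 17.6 F [-0.9 -1.   6.2] q [0.32 0.55 2.16 0.   0.43 0.7 ]
shift cm [-0.43  0.14 -8.86] turn [-0.1 -0.   0.2]
```

```bash
python3 -m inch '[{"tx":0,"ty":0,"tz":-2,"ax":0,"ay":0,"az":0,"jaw":0.12},{"tx":0,"ty":0,"tz":-5,"ax":0,"ay":0,"az":0,"jaw":0.12},{"tx":0,"ty":0,"tz":-5,"ax":0,"ay":0,"az":0,"jaw":0.12},{"tx":0,"ty":0,"tz":-5,"ax":0,"ay":0,"az":0,"jaw":0.12},{"tx":0,"ty":0,"tz":-5,"ax":0,"ay":0,"az":0,"jaw":0.12},{"tx":0,"ty":0,"tz":-2,"ax":0,"ay":0,"az":0,"jaw":0.12},{"tx":3.66,"ty":3.51,"tz":0,"ax":0,"ay":0,"az":0,"jaw":0.12},{"tx":3.66,"ty":3.51,"tz":0,"ax":0,"ay":0,"az":0,"jaw":0.12},{"tx":3.66,"ty":3.51,"tz":0,"ax":0,"ay":0,"az":0,"jaw":0.12},{"tx":3.66,"ty":3.51,"tz":0,"ax":0,"ay":0,"az":0,"jaw":0.12}]'
python3 -m inch '[{"tx":3.66,"ty":3.51,"tz":0,"ax":0,"ay":0,"az":0,"jaw":0.12},{"tx":3.66,"ty":3.51,"tz":0,"ax":0,"ay":0,"az":0,"jaw":0.12},{"tx":3.66,"ty":3.51,"tz":0,"ax":0,"ay":0,"az":0,"jaw":0.12},{"tx":0,"ty":0,"tz":0,"ax":0,"ay":0,"az":-8.9,"jaw":0.12},{"tx":0,"ty":0,"tz":0,"ax":0,"ay":0,"az":-8.9,"jaw":0.12},{"tx":0,"ty":0,"tz":0,"ax":0,"ay":0,"az":-8.9,"jaw":0.12},{"tx":0,"ty":0,"tz":0,"ax":0,"ay":0,"az":0,"jaw":0.12},{"tx":0,"ty":0,"tz":0,"ax":0,"ay":0,"az":0,"jaw":0.12}]'
cat > crad.py <<'E'
from h import *
for cam in ('wrist','top','scene'):
    im,d,c=img(cam,cam+'c.png')
    L=cloud(cam,'cradle',d,c)
    for s,P,r in L[:1]:
        Q=P[(P[:,2]>38)&(P[:,2]<46)&(np.hypot(P[:,0]-549,P[:,1]+176)<120)]; B=P[(P[:,2]>28)&(P[:,2]<37)]
        b=box(P[(P[:,2]>6)&(P[:,2]<46)]); print(cam,round(s,2),'all',np.round(b[0],1),np.round(b[1]),round(b[2],1))
        if len(Q)>50: b=box(Q); print('  cheeks',len(Q),np.round(b[0],1),np.round(b[1]),round(b[2],1), 'z',round(np.median(Q[:,2]),1))
        if len(B)>20: b=box(B); print('  chan',len(B),np.round(b[0],1),np.round(b[1]),round(b[2],1))
    for s,P,r in cloud(cam,'coal_wagon',d,c)[:1]: b=box(P); print('  wagon',round(s,2),np.round(np.median(P,0)),np.round(b[0],1),np.round(b[1]),round(b[2],1),'z',np.round(np.percentile(P[:,2],[2,98])))
st()
E
python3 crad.py
```

```text
t: 50.0
ee_pos: [485.2, -39.3, 250.9]
orientation: [-3.086, 0.586, -0.001]
ft_force: [0.4, 0.7, -0.3]
width: 17.9
t: 51.0
ee_pos: [548.4, -175.9, 250.7]
orientation: [-3.138, -0.138, -0.0]
ft_force: [0.0, -0.3, 0.1]
width: 17.4
wrist 0.92 all [ 551.1 -174.1] [105. 179.] 5.4
  cheeks 5163 [ 550.8 -172.8] [ 85. 165.] 5.3 z 41.7
  chan 2341 [ 550.8 -173.1] [ 87. 168.] 5.1
  wagon 0.74 [ 549. -171.  260.] [ 562.4 -264.6] [ 50. 249.] 2.0 z [246. 262.]
top 0.74 all [ 547.8 -105.9] [95. 44.] 0.7
  cheeks 96 [ 544.6 -108.2] [77. 37.] 1.1 z 41.0
  chan 72 [ 542.9 -107.4] [83. 36.] 5.3
  wagon 0.74 [534.   1.  82.] [547.9   1.5] [39. 58.] 89.8 z [  0. 126.]
scene 0.74 all [ 546.6 -175.4] [ 99. 188.] 10.0
  cheeks 925 [ 549.7 -174.7] [ 86. 168.] 6.2 z 41.7
  chan 633 [ 547.9 -175.9] [ 84. 171.] 6.1
  wagon 0.7 [ 549. -197.  258.] [661.9 -44. ] [400.  55.] 49.6 z [  1. 263.]
t 51.45 tcp [ 548.5 -176.   250.8] x [0.996 0.09  0.   ] y [ 0.09  -0.996 -0.001] z [ 0.     0.001 -1.   ] w 17.9 F [0.6 0.1 0. ] q [-0.33  0.32  1.72  0.    1.11 -0.42]
```

View pics/wristc.png

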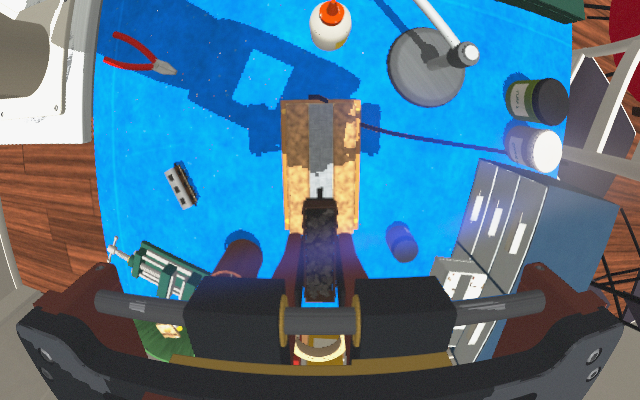

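The wagon is gripped in the middle, aligned with the channel within 0.2°. Lowering it in.

```bash
python3 -m inch '[{"tx":0.16,"ty":-0.09,"tz":5,"ax":0,"ay":0,"az":0,"jaw":0.12},{"tx":0,"ty":0,"tz":5,"ax":0,"ay":0,"az":0,"jaw":0.12},{"tx":0,"ty":0,"tz":4,"ax":0,"ay":0,"az":0,"jaw":0.12},{"tx":0,"ty":0,"tz":2.5,"ax":0,"ay":0,"az":0,"jaw":0.12},{"tx":0,"ty":0,"tz":1.5,"ax":0,"ay":0,"az":0,"jaw":0.12},{"tx":0,"ty":0,"tz":1,"ax":0,"ay":0,"az":0,"jaw":0.12},{"tx":0,"ty":0,"tz":0.7,"ax":0,"ay":0,"az":0,"jaw":0.12},{"tx":0,"ty":0,"tz":0.5,"ax":0,"ay":0,"az":0,"jaw":0.12},{"tx":0,"ty":0,"tz":0.3,"ax":0,"ay":0,"az":0,"jaw":0.12},{"tx":0,"ty":0,"tz":0,"ax":0,"ay":0,"az":0,"jaw":0.12},{"tx":0,"ty":0,"tz":0,"ax":0,"ay":0,"az":0,"jaw":0.12}]'
```

```text
t: 52.82
ee_pos: [550.3, -174.9, 46.1]
orientation: [-3.138, -0.142, -0.001]
ft_force: [1.0, 0.1, 0.1]
width: 17.9
```

```bash
python3 -m inch '[{"tx":0,"ty":0,"tz":0.05,"ax":0,"ay":0,"az":0,"jaw":0.25},{"tx":0,"ty":0,"tz":0,"ax":0,"ay":0,"az":0,"jaw":0.35},{"tx":0,"ty":0,"tz":0,"ax":0,"ay":0,"az":0,"jaw":0.4},{"tx":0,"ty":0,"tz":-1.5,"ax":0,"ay":0,"az":0,"jaw":0.4},{"tx":0,"ty":0,"tz":-4,"ax":0,"ay":0,"az":0,"jaw":0.5},{"tx":0,"ty":0,"tz":-5,"ax":0,"ay":0,"az":0,"jaw":0.6},{"tx":0,"ty":5,"tz":-5,"ax":0,"ay":0,"az":0,"jaw":0.8},{"tx":0,"ty":5,"tz":-5,"ax":0,"ay":0,"az":0,"jaw":0.8},{"tx":0,"ty":0,"tz":0,"ax":0,"ay":0,"az":0,"jaw":0.8}]'
cat > wchk.py <<'E'
from h import *
st()
for cam in ('wrist','scene','top'):
    im,d,c=img(cam,cam+'k.png')
    for s,P,r in cloud(cam,'coal_wagon',d,c)[:2]:
        P=P[(P[:,2]<70)]
        if len(P)<9: continue
        Q=P[P[:,2]>46]
        b=box(Q if len(Q)>9 else P); print(cam,round(s,2),np.round(r['location']),len(Q),np.round(b[0],1),np.round(b[1]),round(b[2],1),'z',np.round(np.percentile(P[:,2],[2,50,98])))
E
python3 wchk.py
```

```text
t: 53.95
ee_pos: [560.2, -266.5, 243.9]
orientation: [3.134, 0.138, 0.013]
ft_force: [0.4, 1.3, -0.6]
width: 70.6
t 53.95 tcp [ 560.2 -266.5  243.9] x [0.996 0.088 0.008] y [ 0.088 -0.996  0.005] z [ 0.009 -0.004 -1.   ] w 70.6 F [ 0.4  1.3 -0.6] q [-0.46  0.39  1.63  0.    1.11 -0.55]
wrist 0.87 [311.  98.] 624 [ 552.  -175.1] [19. 59.] 4.8 z [41. 55. 57.]
scene 0.67 [355. 242.] 151 [ 550.4 -175.3] [23. 63.] 4.3 z [41. 53. 58.]
top 0.58 [358. 199.] 78 [ 548.2 -173. ] [17. 56.] 7.4 z [40. 53. 59.]
```

The wagon is seated upright: top at 57–58 mm, at (550.5,-175). Now to the bottle.

```bash
python3 -m inch '[{"tx":0.08,"ty":-5.4,"tz":0,"ax":0,"ay":0,"az":0,"jaw":1},{"tx":0.08,"ty":-5.4,"tz":0,"ax":0,"ay":0,"az":0,"jaw":1},{"tx":0.08,"ty":-5.4,"tz":0,"ax":0,"ay":0,"az":0,"jaw":1},{"tx":0.08,"ty":-5.4,"tz":0,"ax":0,"ay":0,"az":0,"jaw":1},{"tx":0.08,"ty":-5.5,"tz":0,"ax":0,"ay":0,"az":0,"jaw":1},{"tx":0,"ty":0,"tz":0,"ax":0,"ay":0,"az":10,"jaw":1},{"tx":0,"ty":0,"tz":0,"ax":0,"ay":0,"az":10,"jaw":1},{"tx":0,"ty":0,"tz":0,"ax":0,"ay":0,"az":0,"jaw":1}]'
cat > bot.py <<'E'
from h import *
st()
for cam in ('wrist','top','scene'):
    im,d,c=img(cam,cam+'b.png')
    for s,P,r in cloud(cam,'glue_bottle',d,c)[:2]:
        Q=P[(P[:,2]>20)&(P[:,2]<150)]; N=P[(P[:,2]>95)&(P[:,2]<150)]
        if len(Q)<9: continue
        b=box(Q); print(cam,round(s,2),np.round(r['location']),len(Q),'rect',np.round(b[0],1),np.round(b[1]),'nozzle',len(N),np.round(N.mean(0)) if len(N) else '','z',np.round(np.percentile(P[:,2],[2,50,98])))
    for s,P,r in cloud(cam,'lens_center',d,c)[:1]:
        print('   lens',round(s,2),np.round(np.median(P,0)),'zmax',np.round(np.percentile(P[:,2],[2,98])))
E
python3 bot.py
```

```text
t: 55.25
ee_pos: [536.7, 8.1, 237.9]
orientation: [-3.116, 0.4, 0.002]
ft_force: [-0.1, -0.5, 0.3]
width: 87.7
t 55.25 tcp [536.7   8.1 237.9] x [ 0.968 -0.253 -0.002] y [-0.253 -0.968 -0.   ] z [-0.001  0.001 -1.   ] w 87.7 F [-0.1 -0.5  0.3] q [-0.01  0.28  1.81  0.    1.06  0.25]
wrist 0.87 [325. 179.] 1599 rect [546.    4.9] [46. 45.] nozzle 511 [546.   6. 110.] z [ 14.  82. 133.]
   lens 0.91 [537. 117. 146.] zmax [  1. 183.]
top 0.44 [310. 198.] 38 rect [535.8 -13.5] [11. 29.] nozzle 0  z [ 15.  81. 407.]
top 0.26 [261. 196.] 209 rect [551.1 108.6] [100.  52.] nozzle 209 [549. 106. 138.] z [ -2. 149. 191.]
   lens 0.65 [532. 142. 151.] zmax [122. 343.]
scene 0.91 [310. 203.] 468 rect [542.4  -4.8] [38. 49.] nozzle 82 [542.  -0. 110.] z [ -1.  58. 124.]
   lens 0.8 [534. 113. 145.] zmax [123. 183.]
```

```bash
python3 -m inch '[{"tx":0.81,"ty":0.2,"tz":3,"ax":0,"ay":0,"az":0,"jaw":1},{"tx":0,"ty":0,"tz":4,"ax":0,"ay":0,"az":0,"jaw":1},{"tx":0,"ty":0,"tz":4,"ax":0,"ay":0,"az":0,"jaw":1},{"tx":0,"ty":0,"tz":3,"ax":0,"ay":0,"az":0,"jaw":1},{"tx":0,"ty":0,"tz":2.2,"ax":0,"ay":0,"az":0,"jaw":1},{"tx":0,"ty":0,"tz":1.2,"ax":0,"ay":0,"az":0,"jaw":1},{"tx":0,"ty":0,"tz":0,"ax":0,"ay":0,"az":0,"jaw":1},{"tx":0,"ty":0,"tz":0,"ax":0,"ay":0,"az":0,"jaw":0.65},{"tx":0,"ty":0,"tz":0,"ax":0,"ay":0,"az":0,"jaw":0.5},{"tx":0,"ty":0,"tz":0,"ax":0,"ay":0,"az":0,"jaw":0.45},{"tx":0,"ty":0,"tz":0,"ax":0,"ay":0,"az":0,"jaw":0.45},{"tx":0,"ty":0,"tz":0,"ax":0,"ay":0,"az":0,"jaw":0.45}]'
python3 fix.py 540 3 64 -15
```

```text
t: 57.2
ee_pos: [545.0, 3.4, 65.0]
orientation: [-3.115, 0.405, -0.001]
ft_force: [-0.5, -0.2, 2.4]
width: 47.7
t 57.2 tcp [545.    3.4  65. ] x [ 0.967 -0.256  0.   ] y [-0.256 -0.967 -0.001] z [ 0.001  0.001 -1.   ] w 47.7 F [-0.5 -0.2  2.4] q [-0.02  0.54  1.9   0.    0.7   0.24]
shift cm [-0.47  0.16  0.1 ] turn [-0.  -0.   0.2]
```

```bash
python3 -m inch '[{"tx":0,"ty":0,"tz":-2,"ax":0,"ay":0,"az":0,"jaw":0.4},{"tx":0,"ty":0,"tz":-4,"ax":0,"ay":0,"az":0,"jaw":0.4},{"tx":0,"ty":0,"tz":-5,"ax":0,"ay":0,"az":0,"jaw":0.4},{"tx":0,"ty":0,"tz":-5,"ax":0,"ay":0,"az":0,"jaw":0.4},{"tx":0,"ty":0,"tz":-4,"ax":0,"ay":0,"az":0,"jaw":0.4},{"tx":-3.5,"ty":1,"tz":0,"ax":0,"ay":0,"az":0,"jaw":0.4},{"tx":-3.5,"ty":1,"tz":0,"ax":0,"ay":0,"az":0,"jaw":0.4},{"tx":-3.5,"ty":1,"tz":0,"ax":0,"ay":0,"az":0,"jaw":0.4},{"tx":-3.5,"ty":1,"tz":0,"ax":0,"ay":0,"az":0,"jaw":0.4}]'
python3 -m inch '[{"tx":-0.96,"ty":-3.63,"tz":0,"ax":0,"ay":0,"az":0,"jaw":0.4},{"tx":-0.96,"ty":-3.63,"tz":0,"ax":0,"ay":0,"az":0,"jaw":0.4},{"tx":-0.96,"ty":-3.63,"tz":0,"ax":0,"ay":0,"az":0,"jaw":0.4},{"tx":-0.96,"ty":-3.63,"tz":0,"ax":0,"ay":0,"az":0,"jaw":0.4},{"tx":-0.96,"ty":-3.63,"tz":0,"ax":0,"ay":0,"az":0,"jaw":0.4},{"tx":-0.96,"ty":-3.63,"tz":0,"ax":0,"ay":0,"az":0,"jaw":0.4}]'
python3 -m inch '[{"tx":0,"ty":0,"tz":0,"ax":0,"ay":0,"az":-10.5,"jaw":0.4},{"tx":0,"ty":0,"tz":0,"ax":0,"ay":0,"az":-10.5,"jaw":0.4},{"tx":0,"ty":0,"tz":0,"ax":0,"ay":0,"az":-10.5,"jaw":0.4},{"tx":0,"ty":0,"tz":0,"ax":0,"ay":0,"az":-10.5,"jaw":0.4},{"tx":0,"ty":0,"tz":0,"ax":0,"ay":0,"az":-10.5,"jaw":0.4},{"tx":0,"ty":0,"tz":0,"ax":0,"ay":0,"az":-10.5,"jaw":0.4},{"tx":0,"ty":0,"tz":0,"ax":0,"ay":0,"az":-10.5,"jaw":0.4},{"tx":0,"ty":0,"tz":0,"ax":0,"ay":0,"az":-10.5,"jaw":0.4},{"tx":0,"ty":0,"tz":0,"ax":0,"ay":0,"az":0,"jaw":0.4}]'
python3 fix.py 400 225 66 69; python3 bot.py; python3 - <<'E'
import sys; sys.path.insert(0,'.')
from h import *
# height map of the place: points near target below 60 mm
for cam in ('top',):
    im,d,c=img(cam); v,u=np.nonzero(d>0); P=world(c,u,v,d[v,u])
    s=(np.abs(P[:,0]-400)<60)&(np.abs(P[:,1]-225)<60); print(cam,s.sum(),np.round(P[s][:,2].max() if s.any() else 0)); Q=P[s&(P[:,2]<40)]; print(len(Q),np.percentile(Q[:,2],[5,50,99]) if len(Q) else '')
E
```

```text
t: 58.32
ee_pos: [397.7, 0.4, 264.5]
orientation: [-3.115, 0.405, 0.0]
ft_force: [-0.5, -0.7, -0.6]
width: 47.7
t: 59.08
ee_pos: [398.8, 226.8, 264.7]
orientation: [-3.115, 0.405, -0.0]
ft_force: [-0.5, -1.1, -1.4]
width: 47.4
t: 60.2
ee_pos: [398.9, 225.5, 264.6]
orientation: [-2.587, -1.781, -0.0]
ft_force: [-0.7, 1.0, -1.4]
width: 47.4
t 60.2 tcp [398.9 225.5 264.6] x [0.357 0.934 0.   ] y [ 0.934 -0.357 -0.   ] z [-0.  0. -1.] w 47.4 F [-0.7  1.  -1.4] q [ 0.49  0.12  1.94  0.    1.08 -0.72]
shift cm [-0.02  0.12 19.86] turn [-0.  -0.   0.1]
t 60.2 tcp [398.9 225.5 264.6] x [0.357 0.934 0.   ] y [ 0.934 -0.357 -0.   ] z [-0.  0. -1.] w 47.4 F [-0.7  1.  -1.4] q [ 0.49  0.12  1.94  0.    1.08 -0.72]
   lens 0.97 [564. 124. 140.] zmax [117. 362.]
   lens 0.8 [537. 115. 145.] zmax [120. 180.]
   lens 0.94 [536. 111. 144.] zmax [ 10. 180.]
top 3550 647.0
608 [-6.08539321 -0.96944334 30.79399724]
```

View pics/wristb.png

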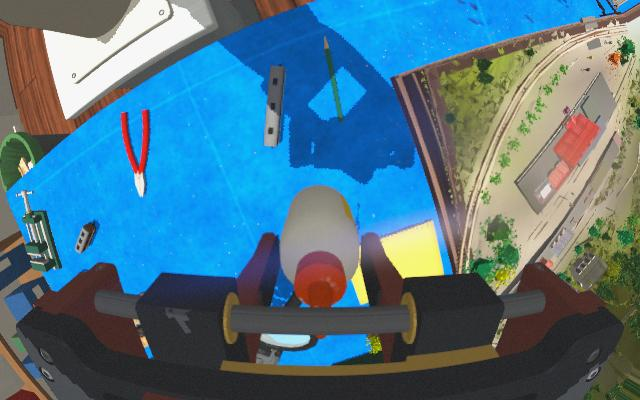

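```bash
python3 -m inch '[{"tx":0,"ty":0,"tz":5,"ax":0,"ay":0,"az":0,"jaw":0.4},{"tx":0,"ty":0,"tz":5,"ax":0,"ay":0,"az":0,"jaw":0.4},{"tx":0,"ty":0,"tz":4,"ax":0,"ay":0,"az":0,"jaw":0.4},{"tx":0,"ty":0,"tz":3,"ax":0,"ay":0,"az":0,"jaw":0.4},{"tx":0,"ty":0,"tz":1.7,"ax":0,"ay":0,"az":0,"jaw":0.4},{"tx":0,"ty":0,"tz":0.9,"ax":0,"ay":0,"az":0,"jaw":0.4},{"tx":0,"ty":0,"tz":0.3,"ax":0,"ay":0,"az":0,"jaw":0.4},{"tx":0,"ty":0,"tz":0,"ax":0,"ay":0,"az":0,"jaw":0.4},{"tx":0,"ty":0,"tz":0,"ax":0,"ay":0,"az":0,"jaw":0.4}]'
python3 -m inch '[{"tx":0,"ty":0,"tz":0,"ax":0,"ay":0,"az":0,"jaw":0.6},{"tx":0,"ty":0,"tz":0,"ax":0,"ay":0,"az":0,"jaw":0.8},{"tx":0,"ty":0,"tz":0,"ax":0,"ay":0,"az":0,"jaw":1},{"tx":0,"ty":0,"tz":0,"ax":0,"ay":0,"az":0,"jaw":1},{"tx":0,"ty":0,"tz":-4,"ax":0,"ay":0,"az":0,"jaw":1},{"tx":0,"ty":0,"tz":-5,"ax":0,"ay":0,"az":0,"jaw":1},{"tx":0,"ty":0,"tz":-6,"ax":0,"ay":0,"az":0,"jaw":1},{"tx":0,"ty":0,"tz":-6,"ax":0,"ay":0,"az":0,"jaw":1},{"tx":0,"ty":0,"tz":-4,"ax":0,"ay":0,"az":0,"jaw":1},{"tx":0,"ty":0,"tz":0,"ax":0,"ay":0,"az":0,"jaw":1}]'
python3 bot.py
cat > lens.py <<'E'
from h import *
post=np.array([677.3,-21.6])
for cam in ('top','scene','wrist'):
    im,d,c=img(cam,cam+'l.png')
    for th in ('lens_center','lens_handle'):
        for s,P,r in cloud(cam,th,d,c)[:1]:
            P=P[(P[:,2]>60)&(P[:,2]<230)]; rr=np.hypot(*(P[:,:2]-post).T); P=P[rr<330]; rr=rr[rr<330]
            H=P[rr>262]; Lz=P[(rr>150)&(rr<256)]
            q=np.median(Lz,0)-np.r_[post,0]; az=np.arctan2(q[1],q[0])
            A=np.c_[Lz[:,0]-post[0],Lz[:,1]-post[1],np.ones(len(Lz))]; 
            rad=A[:,0]*np.cos(az)+A[:,1]*np.sin(az); k=np.polyfit(rad,Lz[:,2],1)
            print(cam,th,round(s,2),'lens med',np.round(np.median(Lz,0)),'az',round(np.degrees(az),1),'tilt',round(np.arctan(k[0]),3),'handle n',len(H),np.round(H.mean(0)) if len(H) else '', np.round(H[np.argmax(np.hypot(*(H[:,:2]-post).T))]) if len(H) else '')
E
python3 lens.py
```

```text
t: 61.82
ee_pos: [399.7, 226.0, 66.5]
orientation: [-2.586, -1.784, -0.003]
ft_force: [-0.1, 0.7, -0.6]
width: 47.7
t: 63.08
ee_pos: [400.7, 226.4, 319.1]
orientation: [2.586, 1.783, 0.012]
ft_force: [0.4, -0.1, -0.9]
width: 87.8
t 63.08 tcp [400.7 226.4 319.1] x [0.355 0.935 0.006] y [ 0.935 -0.355  0.005] z [ 0.006  0.004 -1.   ] w 87.8 F [ 0.4 -0.1 -0.9] q [ 0.49  0.06  1.88  0.    1.2  -0.72]
wrist 0.6 [318. 164.] 1041 rect [399.  226.2] [45. 46.] nozzle 322 [399. 226. 110.] z [ 24.  83. 134.]
   lens 0.77 [515. 129. 156.] zmax [135. 187.]
top 0.65 [358. 201.] 1228 rect [ 547.7 -173.2] [ 86. 173.] nozzle 0  z [ 2. 38. 47.]
   lens 0.73 [537. 113. 144.] zmax [119. 180.]
scene 0.73 [233. 181.] 407 rect [415.1 286.2] [180.  44.] nozzle 68 [399. 220. 110.] z [  5.  62. 123.]
scene 0.53 [357. 269.] 68 rect [ 457.4 -310.4] [ 9. 23.] nozzle 55 [ 459. -313.  115.] z [ 82. 111. 132.]
   lens 0.63 [535. 112. 145.] zmax [ 56. 182.]
top lens_center 0.6 lens med [536. 115. 145.] az 136.1 tilt 0.419 handle n 46 [478. 170. 181.] [470. 183. 180.]
top lens_handle 0.6 lens med [536. 114. 145.] az 136.1 tilt 0.42 handle n 42 [479. 170. 181.] [472. 182. 185.]
scene lens_center 0.9 lens med [535. 112. 145.] az 136.9 tilt 0.419 handle n 45 [479. 169. 180.] [468. 179. 181.]
scene lens_handle 0.79 lens med [536. 110. 144.] az 137.1 tilt 0.426 handle n 26 [480. 167. 180.] [474. 176. 184.]
wrist lens_center 0.82 lens med [516. 123. 155.] az 138.0 tilt 0.416 handle n 235 [478. 173. 184.] [471. 183. 181.]
wrist lens_handle 0.63 lens med [516. 122. 155.] az 138.2 tilt 0.424 handle n 199 [478. 172. 184.] [471. 183. 184.]
```

The bottle stands at (399,226), 374 mm from the post. The lens is at azimuth 136.3° and tilt 0.42. The swing has to end at azimuth 230.5°, over the wagon. I'll cage the handle between the fingers.

```bash
python3 -m inch '[{"tx":-1.38,"ty":4.85,"tz":0,"ax":0,"ay":0,"az":0,"jaw":0.5},{"tx":-1.38,"ty":4.85,"tz":0,"ax":0,"ay":0,"az":0,"jaw":0.35},{"tx":0,"ty":0,"tz":0,"ax":0,"ay":0,"az":10.15,"jaw":0.35},{"tx":0,"ty":0,"tz":0,"ax":0,"ay":0,"az":10.15,"jaw":0.35},{"tx":0,"ty":0,"tz":0,"ax":0,"ay":0,"az":10.15,"jaw":0.35},{"tx":0,"ty":0,"tz":0,"ax":0,"ay":0,"az":10.15,"jaw":0.35},{"tx":0,"ty":0,"tz":0,"ax":0,"ay":0,"az":10.15,"jaw":0.35},{"tx":0,"ty":0,"tz":0,"ax":0,"ay":0,"az":10.15,"jaw":0.35},{"tx":0,"ty":0,"tz":0,"ax":0,"ay":0,"az":10.15,"jaw":0.35},{"tx":0,"ty":0,"tz":0,"ax":0,"ay":0,"az":10.15,"jaw":0.35},{"tx":0,"ty":0,"tz":0,"ax":0,"ay":0,"az":10.15,"jaw":0.35}]'
python3 -m inch '[{"tx":0,"ty":0,"tz":0,"ax":0,"ay":0,"az":10.15,"jaw":0.35},{"tx":0,"ty":0,"tz":0,"ax":0,"ay":0,"az":10.15,"jaw":0.35},{"tx":0,"ty":0,"tz":0,"ax":0,"ay":0,"az":10.15,"jaw":0.35},{"tx":0,"ty":0,"tz":0,"ax":0,"ay":0,"az":10.15,"jaw":0.35},{"tx":0,"ty":0,"tz":0,"ax":0,"ay":0,"az":10.15,"jaw":0.35},{"tx":0,"ty":0,"tz":0,"ax":0,"ay":0,"az":10.15,"jaw":0.35},{"tx":0,"ty":0,"tz":0,"ax":0,"ay":0,"az":10.15,"jaw":0.35},{"tx":0,"ty":0,"tz":0,"ax":0,"ay":0,"az":10.15,"jaw":0.35},{"tx":0,"ty":0,"tz":0,"ax":0,"ay":0,"az":10.15,"jaw":0.35},{"tx":0,"ty":0,"tz":0,"ax":0,"ay":0,"az":0,"jaw":0.35}]'
python3 fix.py 481.5 166.2 160 -113.7; python3 lens.py | grep -v 'top'
```

```text
t: 65.35
ee_pos: [480.1, 165.4, 315.9]
orientation: [-3.081, 0.613, -0.0]
ft_force: [0.4, 0.1, 0.2]
width: 30.6
t: 66.6
ee_pos: [480.0, 165.4, 315.8]
orientation: [-1.724, 2.626, 0.0]
ft_force: [0.4, -0.7, 0.1]
width: 30.8
t 66.6 tcp [480.  165.4 315.8] x [-0.397 -0.918 -0.001] y [-0.918  0.397 -0.   ] z [ 0.     0.001 -1.   ] w 30.8 F [ 0.4 -0.7  0.1] q [0.31 0.14 1.79 0.   1.21 2.29]
shift cm [-0.12 -0.1  15.58] turn [-0.   0.   0.3]
scene lens_center 0.87 lens med [533. 112. 146.] az 137.2 tilt 0.413 handle n 43 [480. 169. 179.] [470. 177. 178.]
scene lens_handle 0.87 lens med [534. 111. 144.] az 137.1 tilt 0.416 handle n 44 [479. 169. 180.] [470. 177. 178.]
wrist lens_center 0.75 lens med [538. 117. 146.] az 135.0 tilt 0.422 handle n 355 [482. 172. 183.] [469. 181. 181.]
wrist lens_handle 0.62 lens med [538. 117. 146.] az 135.0 tilt 0.423 handle n 338 [482. 172. 183.] [473. 181. 186.]
```

View pics/wristl.png

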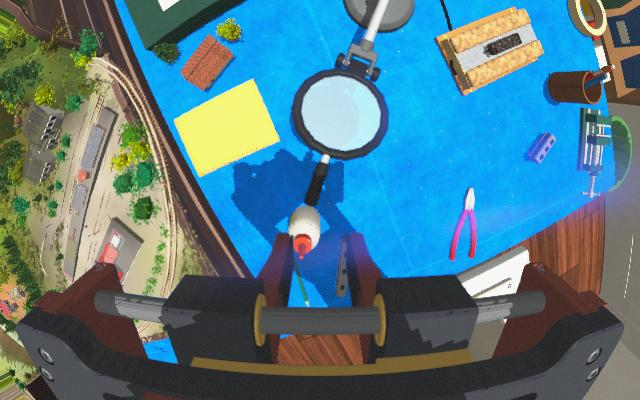

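```bash
python3 -m inch '[{"tx":-0.4,"ty":0.08,"tz":4,"ax":0,"ay":0,"az":0,"jaw":0.35},{"tx":0,"ty":0,"tz":4,"ax":0,"ay":0,"az":0,"jaw":0.35},{"tx":0,"ty":0,"tz":3,"ax":0,"ay":0,"az":0,"jaw":0.35},{"tx":0,"ty":0,"tz":2.4,"ax":0,"ay":0,"az":0,"jaw":0.35},{"tx":0,"ty":0,"tz":1.4,"ax":0,"ay":0,"az":0,"jaw":0.35},{"tx":0,"ty":0,"tz":0.6,"ax":0,"ay":0,"az":0,"jaw":0.35},{"tx":0,"ty":0,"tz":0,"ax":0,"ay":0,"az":0,"jaw":0.35}]'
cat > arc.py <<'E'
from h import *
import sys
r1,a1,x1,n=float(sys.argv[1]),float(sys.argv[2]),float(sys.argv[3]),int(sys.argv[4])
o,Rm=st(); post=np.array([677.3,-21.6]); p=o['ee_pos'][:2]; q=p-post; r0=np.hypot(*q); a0=np.degrees(np.arctan2(q[1],q[0]))%360; x0=np.degrees(np.arctan2(Rm[1,0],Rm[0,0]))
print('r0',r0,'a0',a0,'x0',x0)
for k in range(1,n+1):
    f=k/n; r=r0+(r1-r0)*f; a=np.radians(a0+(a1-a0)*f); pn=post+r*np.array([np.cos(a),np.sin(a)]); d=(pn-p)/10; p=pn
    xa=np.radians(x0+(x1-x0)*(k-1)/n); print(k,'tx %.2f ty %.2f az %.2f'%(d@[np.cos(xa),np.sin(xa)],d@[np.sin(xa),-np.cos(xa)],-(x1-x0)/n),np.round(pn))
E
python3 arc.py 273 230.5 -39.5 24; python3 lens.py | grep -v wrist|head -3
```

```text
t: 67.92
ee_pos: [481.2, 169.5, 162.1]
orientation: [-1.722, 2.627, 0.0]
ft_force: [-0.6, 0.1, 0.4]
width: 30.8
t 67.92 tcp [481.2 169.5 162.1] x [-0.399 -0.917 -0.001] y [-0.917  0.399 -0.   ] z [ 0.001  0.001 -1.   ] w 30.8 F [-0.6  0.1  0.4] q [0.32 0.34 1.93 0.   0.87 2.3 ]
r0 273.83167296808267 a0 135.73646289757457 x0 -113.5037085293796
1 tx 1.79 ty 0.60 az -3.08 [469. 156.]
2 tx 1.80 ty 0.58 az -3.08 [457. 141.]
3 tx 1.80 ty 0.55 az -3.08 [446. 125.]
4 tx 1.81 ty 0.52 az -3.08 [437. 109.]
5 tx 1.82 ty 0.50 az -3.08 [428.  92.]
6 tx 1.83 ty 0.47 az -3.08 [421.  75.]
7 tx 1.83 ty 0.44 az -3.08 [415.  57.]
8 tx 1.84 ty 0.41 az -3.08 [410.  38.]
9 tx 1.85 ty 0.38 az -3.08 [407.  20.]
10 tx 1.85 ty 0.36 az -3.08 [405.   1.]
11 tx 1.86 ty 0.33 az -3.08 [404. -18.]
12 tx 1.86 ty 0.30 az -3.08 [404. -36.]
13 tx 1.86 ty 0.27 az -3.08 [406. -55.]
14 tx 1.87 ty 0.24 az -3.08 [409. -74.]
15 tx 1.87 ty 0.22 az -3.08 [413. -92.]
16 tx 1.87 ty 0.19 az -3.08 [ 419. -110.]
17 tx 1.88 ty 0.16 az -3.08 [ 426. -128.]
18 tx 1.88 ty 0.13 az -3.08 [ 433. -145.]
19 tx 1.88 ty 0.10 az -3.08 [ 443. -161.]
20 tx 1.88 ty 0.07 az -3.08 [ 453. -177.]
21 tx 1.88 ty 0.05 az -3.08 [ 464. -192.]
22 tx 1.88 ty 0.02 az -3.08 [ 476. -206.]
23 tx 1.88 ty -0.01 az -3.08 [ 490. -220.]
24 tx 1.88 ty -0.04 az -3.08 [ 504. -232.]
top lens_center 0.86 lens med [541. 110. 142.] az 136.1 tilt 0.414 handle n 0  
scene lens_center 0.92 lens med [534. 111. 145.] az 137.2 tilt 0.42 handle n 0  
scene lens_handle 0.55 lens med [534. 111. 145.] az 137.2 tilt 0.417 handle n 0
```

```bash
python3 -m inch '[{"tx":1.79,"ty":0.6,"tz":0,"ax":0,"ay":0,"az":-3.08,"jaw":0.35},{"tx":1.8,"ty":0.58,"tz":0,"ax":0,"ay":0,"az":-3.08,"jaw":0.35},{"tx":1.8,"ty":0.55,"tz":0,"ax":0,"ay":0,"az":-3.08,"jaw":0.35},{"tx":1.81,"ty":0.52,"tz":0,"ax":0,"ay":0,"az":-3.08,"jaw":0.35},{"tx":1.82,"ty":0.5,"tz":0,"ax":0,"ay":0,"az":-3.08,"jaw":0.35},{"tx":1.83,"ty":0.47,"tz":0,"ax":0,"ay":0,"az":-3.08,"jaw":0.35},{"tx":1.83,"ty":0.44,"tz":0,"ax":0,"ay":0,"az":-3.08,"jaw":0.35},{"tx":1.84,"ty":0.41,"tz":0,"ax":0,"ay":0,"az":-3.08,"jaw":0.35},{"tx":1.85,"ty":0.38,"tz":0,"ax":0,"ay":0,"az":-3.08,"jaw":0.35},{"tx":1.85,"ty":0.36,"tz":0,"ax":0,"ay":0,"az":-3.08,"jaw":0.35},{"tx":1.86,"ty":0.33,"tz":0,"ax":0,"ay":0,"az":-3.08,"jaw":0.35},{"tx":0,"ty":0,"tz":0,"ax":0,"ay":0,"az":0,"jaw":0.35}]'; python3 lens.py; python3 arc.py 273 230.5 -39.5 14
```

```text
t: 69.88
ee_pos: [403.6, -18.4, 161.8]
orientation: [-2.41, 2.014, -0.0]
ft_force: [-0.4, 0.8, 0.4]
width: 30.7
top lens_center 0.59 lens med [500. -19. 136.] az 179.1 tilt 0.431 handle n 0  
top lens_handle 0.68 lens med [500. -17. 136.] az 178.5 tilt 0.435 handle n 0  
scene lens_center 0.72 lens med [482. -26. 146.] az -178.7 tilt 0.406 handle n 37 [397. -17. 183.] [388. -21. 186.]
scene lens_handle 0.79 lens med [482. -26. 146.] az -178.8 tilt 0.399 handle n 40 [396. -16. 182.] [388. -21. 186.]
wrist lens_center 0.91 lens med [480. -15. 147.] az 178.0 tilt 0.425 handle n 1124 [404. -14. 183.] [391.  -8. 184.]
wrist lens_handle 0.58 lens med [480. -15. 147.] az 178.0 tilt 0.424 handle n 1169 [404. -14. 183.] [391.  -8. 184.]
t 70.33 tcp [403.6 -17.5 161.7] x [ 0.18  -0.984 -0.   ] y [-0.984 -0.18  -0.   ] z [ 0.     0.001 -1.   ] w 30.5 F [-0.1  0.1  0.1] q [-0.07  0.2   2.15  0.    0.8   1.32]
r0 273.75646256346016 a0 179.13675634507246 x0 -79.60541496253558
1 tx 1.73 ty 0.28 az -2.86 [404. -35.]
2 tx 1.73 ty 0.26 az -2.86 [405. -52.]
3 tx 1.74 ty 0.23 az -2.86 [408. -70.]
4 tx 1.74 ty 0.21 az -2.86 [412. -87.]
5 tx 1.74 ty 0.18 az -2.86 [ 416. -104.]
6 tx 1.74 ty 0.16 az -2.86 [ 422. -120.]
7 tx 1.75 ty 0.13 az -2.86 [ 429. -136.]
8 tx 1.75 ty 0.11 az -2.86 [ 437. -152.]
9 tx 1.75 ty 0.09 az -2.86 [ 446. -167.]
10 tx 1.75 ty 0.06 az -2.86 [ 456. -182.]
11 tx 1.75 ty 0.04 az -2.86 [ 467. -195.]
12 tx 1.75 ty 0.01 az -2.86 [ 478. -208.]
13 tx 1.75 ty -0.01 az -2.86 [ 490. -221.]
14 tx 1.75 ty -0.04 az -2.86 [ 504. -232.]
```

```bash
python3 -m inch '[{"tx":1.73,"ty":0.28,"tz":0,"ax":0,"ay":0,"az":-2.86,"jaw":0.35},{"tx":1.73,"ty":0.26,"tz":0,"ax":0,"ay":0,"az":-2.86,"jaw":0.35},{"tx":1.74,"ty":0.23,"tz":0,"ax":0,"ay":0,"az":-2.86,"jaw":0.35},{"tx":1.74,"ty":0.21,"tz":0,"ax":0,"ay":0,"az":-2.86,"jaw":0.35},{"tx":1.74,"ty":0.18,"tz":0,"ax":0,"ay":0,"az":-2.86,"jaw":0.35},{"tx":1.74,"ty":0.16,"tz":0,"ax":0,"ay":0,"az":-2.86,"jaw":0.35},{"tx":1.75,"ty":0.13,"tz":0,"ax":0,"ay":0,"az":-2.86,"jaw":0.35},{"tx":1.75,"ty":0.11,"tz":0,"ax":0,"ay":0,"az":-2.86,"jaw":0.35},{"tx":1.75,"ty":0.09,"tz":0,"ax":0,"ay":0,"az":-2.86,"jaw":0.35},{"tx":1.75,"ty":0.06,"tz":0,"ax":0,"ay":0,"az":-2.86,"jaw":0.35}]'
python3 -m inch '[{"tx":1.75,"ty":0.04,"tz":0,"ax":0,"ay":0,"az":-2.86,"jaw":0.35},{"tx":1.75,"ty":0.01,"tz":0,"ax":0,"ay":0,"az":-2.86,"jaw":0.35},{"tx":1.75,"ty":-0.01,"tz":0,"ax":0,"ay":0,"az":-2.86,"jaw":0.35},{"tx":1.75,"ty":-0.04,"tz":0,"ax":0,"ay":0,"az":-2.86,"jaw":0.35},{"tx":0,"ty":0,"tz":0,"ax":0,"ay":0,"az":0,"jaw":0.35},{"tx":0,"ty":0,"tz":0,"ax":0,"ay":0,"az":0,"jaw":0.25},{"tx":0,"ty":0,"tz":0,"ax":0,"ay":0,"az":0,"jaw":0.2},{"tx":0,"ty":0,"tz":0,"ax":0,"ay":0,"az":0,"jaw":0.17},{"tx":0,"ty":0,"tz":0,"ax":0,"ay":0,"az":0,"jaw":0.17},{"tx":0,"ty":0,"tz":0,"ax":0,"ay":0,"az":0,"jaw":0.17}]'
python3 lens.py; python3 arc.py 273 230.5 -39.5 1
```

```text
t: 71.58
ee_pos: [455.4, -182.1, 161.4]
orientation: [-2.836, 1.351, 0.002]
ft_force: [-1.6, 0.3, 0.9]
width: 30.6
t: 72.82
ee_pos: [503.5, -232.7, 161.6]
orientation: [-2.955, 1.064, -0.0]
ft_force: [-1.3, 0.6, -1.2]
width: 14.8
top lens_center 0.97 lens med [ 554. -166.  142.] az -130.6 tilt 0.417 handle n 0  
top lens_handle 0.93 lens med [ 555. -166.  142.] az -130.3 tilt 0.418 handle n 0  
scene lens_center 0.95 lens med [ 548. -181.  150.] az -129.0 tilt 0.391 handle n 51 [ 500. -243.  191.] [ 491. -247.  189.]
scene lens_handle 0.69 lens med [ 553. -181.  150.] az -128.1 tilt 0.407 handle n 18 [ 500. -239.  186.] [ 491. -247.  189.]
wrist lens_center 0.76 lens med [ 552. -176.  147.] az -129.1 tilt 0.424 handle n 1267 [ 504. -233.  182.] [ 492. -243.  186.]
wrist lens_handle 0.86 lens med [ 552. -176.  147.] az -129.1 tilt 0.424 handle n 1247 [ 504. -234.  182.] [ 499. -248.  184.]
t 73.28 tcp [ 503.6 -232.8  161.6] x [ 0.771 -0.637 -0.   ] y [-0.637 -0.771 -0.001] z [ 0.     0.001 -1.   ] w 14.8 F [ 0.1  0.3 -0.7] q [-0.45  0.4   1.83  0.    0.91  0.24]
r0 273.4485472498495 a0 230.55747008053987 x0 -39.58979405520822
1 tx -0.03 ty -0.04 az -0.09 [ 504. -232.]
```

Centred within 1 mm. Now I'll let go, rise, close the fingers, and press the handle down to level.

```bash
python3 -m inch '[{"tx":0,"ty":0,"tz":0,"ax":0,"ay":0,"az":0,"jaw":0.25},{"tx":0,"ty":0,"tz":0,"ax":0,"ay":0,"az":0,"jaw":0.3},{"tx":0,"ty":0,"tz":-2,"ax":0,"ay":0,"az":0,"jaw":0.3},{"tx":0,"ty":0,"tz":-3,"ax":0,"ay":0,"az":0,"jaw":0.3},{"tx":0,"ty":0.8,"tz":0,"ax":0,"ay":0,"az":0,"jaw":0},{"tx":0,"ty":0,"tz":0,"ax":0,"ay":0,"az":0,"jaw":0},{"tx":0,"ty":0,"tz":0,"ax":0,"ay":0,"az":0,"jaw":0},{"tx":0,"ty":0,"tz":0,"ax":0,"ay":0,"az":0,"jaw":0},{"tx":0,"ty":0,"tz":0,"ax":0,"ay":0,"az":0,"jaw":0}]'
python3 -m inch '[{"tx":0,"ty":0,"tz":2,"ax":0,"ay":0,"az":0,"jaw":0},{"tx":0,"ty":0,"tz":1,"ax":0,"ay":0,"az":0,"jaw":0},{"tx":0,"ty":0,"tz":0.7,"ax":0,"ay":0,"az":0,"jaw":0},{"tx":0,"ty":0,"tz":0.7,"ax":0,"ay":0,"az":0,"jaw":0},{"tx":0,"ty":0,"tz":0.7,"ax":0,"ay":0,"az":0,"jaw":0},{"tx":0,"ty":0,"tz":0.7,"ax":0,"ay":0,"az":0,"jaw":0},{"tx":0,"ty":0,"tz":0.7,"ax":0,"ay":0,"az":0,"jaw":0},{"tx":0,"ty":0,"tz":0.6,"ax":0,"ay":0,"az":0,"jaw":0},{"tx":0,"ty":0,"tz":0.6,"ax":0,"ay":0,"az":0,"jaw":0},{"tx":0,"ty":0,"tz":0.4,"ax":0,"ay":0,"az":0,"jaw":0},{"tx":0,"ty":0,"tz":0,"ax":0,"ay":0,"az":0,"jaw":0}]'
python3 lens.py; python3 arc.py 281 230.5 -39.5 1
```

```text
t: 74.4
ee_pos: [498.3, -238.8, 211.2]
orientation: [-2.955, 1.064, 0.001]
ft_force: [-1.3, -0.4, 0.0]
width: 0.7
t: 75.78
ee_pos: [498.3, -238.8, 130.2]
orientation: [-2.955, 1.064, 0.001]
ft_force: [-0.7, 1.1, 0.2]
width: 0.5
top lens_center 0.91 lens med [ 552. -170.  121.] az -130.2 tilt 0.056 handle n 0  
top lens_handle 0.89 lens med [ 552. -171.  121.] az -130.1 tilt 0.054 handle n 0  
scene lens_center 0.79 lens med [ 537. -192.  122.] az -129.4 tilt 0.042 handle n 43 [ 487. -253.  129.] [ 499. -280.  215.]
scene lens_handle 0.56 lens med [ 539. -192.  122.] az -129.0 tilt 0.044 handle n 40 [ 489. -255.  167.] [ 492. -279.  220.]
wrist lens_center 0.92 lens med [ 552. -176.  122.] az -129.1 tilt 0.053 handle n 414 [ 508. -228.  127.] [ 504. -237.  128.]
wrist lens_handle 0.85 lens med [ 552. -176.  122.] az -129.1 tilt 0.053 handle n 397 [ 508. -228.  127.] [ 505. -237.  128.]
t 76.22 tcp [ 498.5 -239.   130.7] x [ 0.771 -0.637  0.   ] y [-0.637 -0.771 -0.001] z [ 0.001  0.    -1.   ] w 0.2 F [-0.5  0.  -0.7] q [-0.47  0.44  1.85  0.    0.84  0.22]
r0 281.45540991601763 a0 230.5647746482776 x0 -39.59174883992912
1 tx -0.03 ty -0.05 az -0.09 [ 499. -238.]
```

```bash
python3 -m inch '[{"tx":0,"ty":0,"tz":0.4,"ax":0,"ay":0,"az":0,"jaw":0},{"tx":0,"ty":0,"tz":0.3,"ax":0,"ay":0,"az":0,"jaw":0},{"tx":0,"ty":0,"tz":0.17,"ax":0,"ay":0,"az":0,"jaw":0},{"tx":0,"ty":0,"tz":0,"ax":0,"ay":0,"az":0,"jaw":0},{"tx":0,"ty":0,"tz":0,"ax":0,"ay":0,"az":0,"jaw":0}]'
python3 lens.py; python3 arc.py 281 230.5 -39.5 1 | head -1
```

```text
t: 76.85
ee_pos: [498.4, -238.8, 121.8]
orientation: [-2.955, 1.064, 0.0]
ft_force: [0.2, -0.6, 0.2]
width: 0.5
top lens_center 0.83 lens med [ 553. -168.  118.] az -130.3 tilt -0.012 handle n 0  
top lens_handle 0.95 lens med [ 552. -171.  118.] az -130.0 tilt -0.011 handle n 0  
scene lens_center 0.87 lens med [ 535. -195.  118.] az -129.4 tilt -0.012 handle n 47 [ 486. -252.  125.] [ 458. -251.  211.]
scene lens_handle 0.68 lens med [ 534. -196.  118.] az -129.4 tilt -0.012 handle n 49 [ 486. -253.  133.] [ 458. -251.  211.]
wrist lens_center 0.73 lens med [ 552. -175.  118.] az -129.1 tilt -0.001 handle n 413 [ 508. -228.  120.] [ 504. -237.  120.]
wrist lens_handle 0.68 lens med [ 552. -175.  118.] az -129.1 tilt -0.001 handle n 400 [ 508. -228.  120.] [ 502. -235.  121.]
t 77.3 tcp [ 498.5 -238.9  122. ] x [ 0.771 -0.637 -0.   ] y [-0.637 -0.771 -0.001] z [ 0.     0.001 -1.   ] w 0.4 F [-0.5 -0.1 -0.7] q [-0.47  0.46  1.86  0.    0.83  0.22]
```

It reads level within about 0.01 rad. Next: retreat, then check the whole bench.

```bash
python3 -m inch '[{"tx":0,"ty":0,"tz":-1,"ax":0,"ay":0,"az":0,"jaw":0},{"tx":0,"ty":0,"tz":-4,"ax":0,"ay":0,"az":0,"jaw":0},{"tx":0,"ty":0,"tz":-5,"ax":0,"ay":0,"az":0,"jaw":0},{"tx":0,"ty":0,"tz":-5,"ax":0,"ay":0,"az":0,"jaw":0},{"tx":0,"ty":0,"tz":-5,"ax":0,"ay":0,"az":0,"jaw":0},{"tx":-4.5,"ty":3,"tz":-2,"ax":0,"ay":0,"az":0,"jaw":0.3},{"tx":-4.5,"ty":3,"tz":0,"ax":0,"ay":0,"az":0,"jaw":0.3},{"tx":-4.5,"ty":0,"tz":0,"ax":0,"ay":0,"az":0,"jaw":0.3},{"tx":-4.5,"ty":0,"tz":0,"ax":0,"ay":0,"az":0,"jaw":0.3},{"tx":-4.5,"ty":0,"tz":0,"ax":0,"ay":0,"az":0,"jaw":0.3},{"tx":0,"ty":0,"tz":0,"ax":0,"ay":0,"az":0,"jaw":0.3},{"tx":0,"ty":0,"tz":0,"ax":0,"ay":0,"az":0,"jaw":0.3}]'
python3 lens.py; python3 a.py | egrep '^(top|scene|t |tool_pot|coal|goods|cott|paint|glue|screw|brush)'; python3 pot.py|tail -2
python3 - <<'E'
import cv2,numpy as np
b=cv2.imread('pics/scene0.png')[120:330,200:460]
cv2.imwrite('pics/fin_s.png',cv2.resize(b,None,fx=2.8,fy=2.8,interpolation=cv2.INTER_CUBIC))
b=cv2.imread('pics/top0.png')[110:290,190:450]
cv2.imwrite('pics/fin_t.png',cv2.resize(b,None,fx=3,fy=3,interpolation=cv2.INTER_CUBIC))
E
```

```text
t: 78.8
ee_pos: [287.5, -142.3, 342.7]
orientation: [-2.956, 1.064, -0.004]
ft_force: [0.1, 0.2, 0.3]
width: 26.5
top lens_center 0.86 lens med [ 549. -174.  118.] az -130.0 tilt 0.0 handle n 31 [ 497. -236.  120.] [ 484. -249.  120.]
top lens_handle 0.95 lens med [ 549. -174.  118.] az -130.1 tilt 0.001 handle n 55 [ 496. -238.  119.] [ 484. -255.  122.]
scene lens_center 0.8 lens med [ 548. -180.  118.] az -129.2 tilt -0.01 handle n 84 [ 495. -243.  119.] [ 485. -260.  119.]
scene lens_handle 0.69 lens med [ 548. -180.  118.] az -129.2 tilt -0.009 handle n 77 [ 496. -242.  119.] [ 485. -260.  119.]
wrist lens_center 0.98 lens med [ 548. -174.  118.] az -130.4 tilt -0.002 handle n 268 [ 496. -239.  119.] [ 482. -255.  117.]
wrist lens_handle 0.63 lens med [ 548. -174.  118.] az -130.4 tilt -0.002 handle n 261 [ 496. -238.  119.] [ 483. -255.  118.]
t 79.25 tcp [ 286.9 -142.   341.7] x [ 0.771 -0.637 -0.001] y [-0.637 -0.771 -0.001] z [-0.     0.001 -1.   ] w 26.2 F [ 0.4 -0.3  0.3] q [-0.5  -0.22  2.08  0.    1.29  0.19]
top campos [ 344.  -40. 1438.] 428.377425813728
tool_pot 0.77 
[... 1035 characters left out ...]
. 116. 138.]
glue_bottle 0.6 px [233. 184.] n 424 med [394. 209.  55.] rect [395. 214.] [29. 47.] 61.3 z [  5.  55. 106.]
goods_van 0.7 px [295. 290.] n 318 med [ 354. -221.   28.] rect [ 356. -216.] [19. 64.] 30.8 z [ 4. 28. 37.]
cottage_kit 0.59 px [308. 165.] n 369 med [682. 248.  29.] rect [707. 286.] [144.  82.] 56.9 z [-1. 29. 50.]
paint_pot_3 0.58 px [414. 249.] n 297 med [ 665. -278.   35.] rect [ 671. -272.] [34. 35.] 77.5 z [ 4. 35. 52.]
paint_pot_3 0.21 px [355. 219.] n 1418 med [ 560. -168.  118.] rect [625. -75.] [462. 106.] 53.9 z [ 53. 118. 128.]
top 0.78 rim n 64 [ 442.1 -307.2   28.8] all [ 440. -306.   50.]
scene 0.65 rim n 193 [ 445.9 -307.4   30.1] all [ 437. -317.   56.]
```

View pics/fin_s.png

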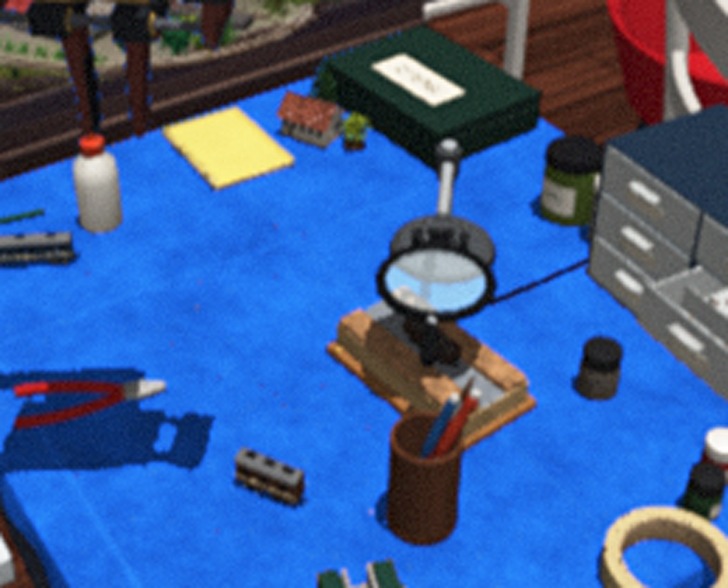

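View pics/fin_t.png

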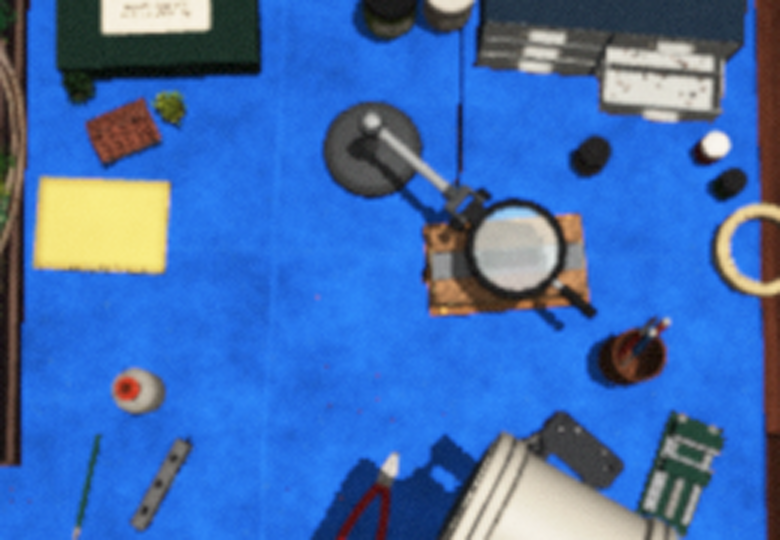

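The scene view shows the tools upright in the pot, which has been nudged 14 mm, and the bottle standing. The top view shows the lens over the cradle's middle. One last check that the wagon under the lens hasn't shifted.

```bash
python3 - <<'E'
from h import *
for cam in ('wrist','scene','top'):
    im,d,c=img(cam,cam+'z.png')
    v,u=np.nonzero(d>0); P=world(c,u,v,d[v,u],cam=='wrist')
    s=(np.hypot(P[:,0]-550,P[:,1]+175)<75)&(P[:,2]>47)&(P[:,2]<66); Q=P[s]
    if len(Q)>20:
        b=box(Q); print(cam,'pts 47-66mm',len(Q),np.round(b[0],1),np.round(b[1]),round(b[2],1),np.round(np.percentile(Q[:,2],98)))
    for m in masks_of(cam,'coal_wagon')[:2]: print(cam,round(m['score'],2),np.round(m['location']),m['pixels'].sum())
    if cam!='wrist': print(' expected px',np.round(pix(c,[550.5,-175,55])))
w=cv2.imread('pics/wristz.png'); s=cv2.imread('pics/scenez.png')[170:310,290:450]
cv2.imwrite('pics/z.png',np.hstack([cv2.resize(w,None,fx=.625,fy=.625),cv2.resize(s,(286,250),interpolation=cv2.INTER_CUBIC)]))
E
```

```text
scene pts 47-66mm 107 [ 552.  -184.6] [35. 77.] 28.4 57.0
scene 0.35 [355. 249.] 1759
 expected px [354. 239.]
top 0.19 [360. 192.] 563
 expected px [359. 195.]
```

View pics/z.png

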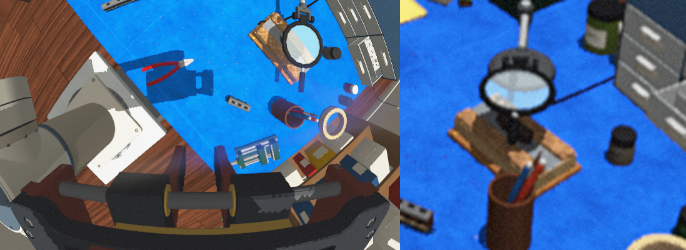

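```bash
python3 - <<'E'
from h import *
im,d,c=img('scene')
v,u=np.nonzero(d>0); P=world(c,u,v,d[v,u])
e=np.array([-.09,.996]); n=np.array([.996,.09]); q=P[:,:2]-[550.3,-175]; a=q@e; b=q@n
for lo in range(-90,90,10):
    s=(np.abs(b)<8)&(a>=lo)&(a<lo+10)&(P[:,2]>25)&(P[:,2]<70)
    print(lo, s.sum(), np.round(np.percentile(P[s][:,2],[10,50,90])) if s.sum() else '')
E
```

```text
-90 18 [27. 31. 35.]
-80 16 [32. 34. 35.]
-70 10 [33. 34. 36.]
-60 10 [32. 35. 36.]
-50 17 [33. 34. 36.]
-40 20 [33. 35. 52.]
-30 48 [33. 47. 55.]
-20 19 [34. 54. 56.]
-10 2 [54. 55. 57.]
0 8 [39. 48. 56.]
10 22 [35. 54. 56.]
20 19 [35. 49. 55.]
30 12 [33. 34. 49.]
40 14 [32. 34. 35.]
50 14 [33. 34. 36.]
60 14 [32. 34. 36.]
70 14 [32. 35. 36.]
80 7 [32. 33. 35.]
```

The wagon's height profile runs from about -37 to +36 mm about the middle of the channel, so it is centred and on its wheels. Handing in.

```bash
python3 -c "
from workcell import ctrl
print(ctrl.close_job())"
```

```text
the job is handed in; nothing more can be done
None
```

The bench is set up as asked, and I handed the job in at about 80 s of the 210 s allowed; no verdict was reported.

- **Tools:** Only three were there (no tweezers). Both screwdrivers stand points down in the pot and the brush stands bristles up.
- **Wagon:** It is on its wheels in the channel, with its top at 57 mm. Its height profile runs from about -37 to +36 mm about the cradle's middle.
- **Glue bottle:** It stands upright at about (399, 226) mm, about 370 mm from the post. The handle's end reaches 307 mm.
- **Lens:** I swung it by the handle to about 230°, aiming for 230.5°. Its centre reads within about 5 mm of the wagon's middle, and its tilt is within 0.01 rad of level on all three cameras. The gripper never touched the glass.
- **Left alone:** I found the van, cottage and paint pot where they started.

**What disagreed:**
- The pot was about 14 mm from its earlier spot at the last look. The arm never came close to it after the last tool went in, so I take this as the knock you mentioned. It still stands with all three tools in it.
- The networks could no longer pick out the wagon clearly under the lens, so I confirmed it from depth readings instead.

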